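# Load the strainer basket and hold the disinfecting box open

## Robot

A 6-joint arm with a two-finger parallel gripper is mounted at the origin on the work surface. World frame = base frame: x ahead of the robot, y to its left, z up, the work surface at z = 0. Lengths are in m, angles in rad, forces in N, time in s.
With the tool pointing down it reaches from about 0.35 to 0.725 m from the base axis. Payload 6 kg.
Tool frame: the origin (TCP) lies between the finger pads; the fingertips stand 22 mm ahead of it and the grasp point (between the pads) lies 3 mm ahead of it; z points along the fingers, y is the direction in which the jaws open and shut (so a half turn about z gives the same grasp; the last joint's range is limited). The gripper opens to 85 mm and grips with 20 to 120 N. Pads are 22 mm wide; open, the fingers measure 114 mm over their backs; the gripper's body (76 mm by 85 mm) begins 54 mm behind the grasp point. The pads swing forward as they close: fully open they stand 13 mm farther back than shut.
Start: joints at [1.476, 0.04, 0.085, 0, -1.615, -0.334], TCP at [0.249, 0.546, 0.253] pointing down, gripper open.
Joint ranges: [-2.56, 2.56], [-1.29, 2.01], [-1.08, 1.49], [-3.29, 1.98], [-2.81, -0.18], [-2.99, 2.99]. Speed limits (rad/s): [2.57, 2.57, 3.01, 3.14, 3.14, 3.14].

## Interface

Orientations are given as a unit quaternion [w, x, y, z].
In Python, from plant import arm gives the robot as it stands.
- The arm moves only by the tool move_arm, never from a script. Its argument "moves" is a list of rows, each an object of numbers: "tx", "ty", "tz": the shift along the tool's x, y, z in m; "rx", "ry", "rz": the turn, a rotation vector about the tool's x, y, z in rad; "hand": the closure, from 0 (fully open) to 1 (shut). In form: [{"tx": .., "ty": .., "tz": .., "rx": .., "ry": .., "rz": .., "hand": ..}, ...]. A call has 1 to 10 rows; each row shifts and turns the pose as measured when the row begins, along the tool's axes as they then stand; what a row does not reach is not made up. A row lasts 1/12 s, in which the tool goes at most 41.7 mm and 7.16 degrees, less where a joint would pass 70% of its speed; a pose out of reach is approached as far as the arm can. A call with a gripper value outside its range is refused whole. The fingers move at their own pace and stop on an object; the grip force is fixed at half the most. Time passes only in rows, so rows that do not move let the fingers close. It gives the time, the measured TCP pose, the force and the opening at its end, in the units of the state.
- arm.sense(): the state, without advancing time (a new reading comes with each control period).
- arm.grab_frame(name): name is "side" or "top" or "wrist"; returns a dict with "img" (400x640x3 uint8, blue, green, red), "camera_matrix" (3x3 intrinsics, pixels), "xyz" and "attitude" of the camera in the world. Camera axes: x right, y up, looking along -z (the intrinsics and any distortion apply to the point x, -y, -z); pixel columns grow to the right and rows downward; lengths in m; the calibration is good to about 2 mm. The wrist camera is an equidistant fisheye: a pixel r from the principal point sees the ray r / f radians off the axis. A picture is of the moment at which its call begins. There is no depth.
- arm.sign_off(): hands the job in, once; it reports no verdict.
The state is a dict: "time": time; "q": joint angles; "qd": joint speeds; "joint_efforts": joint torques, N m; "tool_pos": TCP position; "eef_rot": TCP orientation; "wrist_force": force on the tool from outside, world axes, zero at the start; "torque": the same for the moment, N m; "width": finger opening in m.
Only numpy, scipy, OpenCV 4.12 (cv2) and the standard library are available. Lean on these libraries where they do the work, as an engineer would, in place of code of your own. Each camera call takes 0.05 s, during which the arm holds its last target.

## Task

Tip the used nail clips out of the scoop tray into the strainer basket, then stand the empty tray back on the sill. After that lift the lid of the disinfecting box with the gripper and keep holding it still at 60 degrees open, so that I can lower the basket in with both hands: finish while you are holding it, as the lid falls shut by itself. Leave the basket where it stands and do not disturb the blue tray and its things.

Things in the scene. Friction and masses are not known exactly. Their poses are not given: they have to be found in the camera images.
- box: the disinfecting box, a white plastic box 140 mm (its x) by 210 mm (its y) and 68 mm high, standing firmly fixed on the sill, closed by a hinged white lid; origin at the centre of its underside, z up, -x is its front, which faces roughly towards the robot
- lid (a joint): opening angle of the box's lid in rad: 0 shut (level), grows as its front rises, 1.05 is 60 degrees, stop at 1.85. The hinge is free: the lid (about 0.22 kg, 140 mm from hinge to front edge, 210 mm wide, 5 mm thick) falls shut from any angle below about 1.5
- lid_hinge (a point): middle of the lid's hinge line, on the far upper rim of the box: 70 mm to +x of the box's centre, 68 mm above the sill, axes as the box; the hinge line runs along the box's y
- lid_tongue (a point): middle of the lower front edge of the lid's finger tongue, a flat tab 60 mm wide and 5 mm thick that sticks out 30 mm beyond the front of the box in the plane of the lid; 170 mm from the hinge line. With the lid shut its underside is 68 mm above the sill with free space below it; fingers hooked under it lift the lid. The point turns with the lid (-x points out of the tongue)
- basket: the strainer basket, a loose open steel basket 105 mm (its x) by 175 mm (its y), 50 mm high, walls 3 mm, floor 3 mm thick, with a small wire handle at each y end reaching 62 mm high, 0.35 kg; origin at the centre of its underside, z up
- scoop: black plastic scoop tray 170 mm long (its x), 64 mm wide over its parallel side walls (its y), 0.12 kg; walls 3 mm thick, 36 mm high from x -35 to +85, end wall at +x; from x -35 to -85 the floor ramps up 4 mm to an open pouring end, side walls 25 mm high. Clips slide out at about 0.4 rad tilt. Origin mid underside, z up; grip from above across the 64 mm at x = 0. Pouring end starts roughly towards the robot
- scoop_lip (a point): middle of the pouring lip of the scoop tray, 85 mm to -x of its origin and 7 mm above its underside; axes as the tray
- clip1: a plastic soak-off nail clip: a round cap 18 mm in diameter and 26 mm long with two short squeeze tabs behind it, 44 mm long in all, 10 g, smooth; origin in its middle (on the cap's axis), x along its length. The five clips start lying in the scoop tray
- clip2: another such clip, origin and axes as clip1
- clip3: another such clip, origin and axes as clip1
- clip4: another such clip, origin and axes as clip1
- clip5: another such clip, origin and axes as clip1
- blue_tray: bystander: a blue plastic tray 280 mm (x) by 170 mm (y) with an 18 mm rim, fixed on the sill at the robot's left; a spring clip holder on it carries a white practice nail wheel, 170 mm high in all. Origin at the centre of its underside
- glass_file: bystander in the blue tray: frosted glass nail file 135 x 12 x 4 mm, origin at the centre of its underside
- buffer: bystander in the blue tray: wooden buffer 95 x 26 x 18 mm, origin at the centre of its underside
- tin: bystander in the blue tray: round aluminium tin with screw lid, 57 mm in diameter, 29 mm high, origin at the centre of its underside

How it is judged:
On the way, in this order (a step that is already met when the one before it is completed fails the run):
1. the scoop tray is lifted and tipped with its pouring end over the basket (angle between scoop's own z axis and vertical above 0.2 rad and horizontal distance between scoop_lip and basket below 0.12 m and height (world z) of scoop_lip above 0.03 m), for 0.05 s.
2. all five clips are in the basket (x of clip1 in the frame of basket between -0.05 and 0.05 m and y of clip1 in the frame of basket between -0.085 and 0.085 m and z of clip1 in the frame of basket between 0 and 0.05 m and x of clip2 in the frame of basket between -0.05 and 0.05 m and y of clip2 in the frame of basket between -0.085 and 0.085 m and z of clip2 in the frame of basket between 0 and 0.05 m and x of clip3 in the frame of basket between -0.05 and 0.05 m and y of clip3 in the frame of basket between -0.085 and 0.085 m and z of clip3 in the frame of basket between 0 and 0.05 m and x of clip4 in the frame of basket between -0.05 and 0.05 m and y of clip4 in the frame of basket between -0.085 and 0.085 m and z of clip4 in the frame of basket between 0 and 0.05 m and x of clip5 in the frame of basket between -0.05 and 0.05 m and y of clip5 in the frame of basket between -0.085 and 0.085 m and z of clip5 in the frame of basket between 0 and 0.05 m), for 0.2 s.
3. the empty tray stands upright on the sill, let go (height (world z) of scoop below 0.008 m and angle between scoop's own z axis and vertical below 0.1 rad and linear speed of scoop below 0.03 m/s and contact force between scoop and the fingers below 0.05 N), for 0.2 s.
4. the gripper holds the lid still at 60 degrees open (value of joint lid between 0.925 and 1.17 rad and velocity of joint lid between -0.1 and 0.1 rad/s and contact force between box and the fingers above 0.1 N), for 0.5 s.
At the end, for the whole second after the job is handed in: Fingers alone hold the lid still (0.1 rad/s, over 0.1 N) at 53 to 67 degrees (0.925 to 1.17 rad); five clips inside the basket, which stands upright within 40 mm of its start; the scoop tray stands upright (0.1 rad) on the sill, let go and at rest (all of step 2 and all of step 3 and all of step 4 and angle between basket's own z axis and vertical below 0.1 rad and height (world z) of basket below 0.008 m and distance of basket from where it was at the start of the episode below 0.04 m and contact force between box and scoop below 0.05 N and contact force between box and basket below 0.05 N and contact force between box and glass_file below 0.05 N and contact force between box and buffer below 0.05 N and contact force between box and tin below 0.05 N); the arm keeps its last pose, push and grip.
It fails at once if the glass file in the blue tray is disturbed (moved more than 20 mm) (distance of glass_file from where it was at the start of the episode above 0.02 m).
It fails at once if the buffer in the blue tray is disturbed (moved more than 20 mm) (distance of buffer from where it was at the start of the episode above 0.02 m).
It fails at once if the tin in the blue tray is disturbed (moved more than 20 mm) (distance of tin from where it was at the start of the episode above 0.02 m).
It also fails if it takes over 72 s, if anything falls off the work surface, if the arm or the gripper's body presses on something with over 40 N, if the wrist force passes 120 N, or if a joint passes its speed limit or range.

## Working session

There is one attempt and no reset: what is moved stays moved. The work goes in short steps, Python scripts to look and compute and a tool call to move; the robot and the scene stay as the last step left them, time stands still between calls to the robot, and variables do not carry over. Pictures are saved under pics/ and viewed, and the job is handed in when it is done.

Besides the shell and the picture viewer there is one more tool, called after "Emit:" by a JSON object that holds its "fn" and its "kwargs". move_arm: Moves the arm, as the interface text tells. Its arguments: {"type":"object","properties":{"moves":{"type":"array"}},"required":["moves"]}

```bash
ls; mkdir -p pics; python3 - <<'E'
from plant import arm
import cv2
s=arm.sense();print(s)
for n in ["side","top","wrist"]:
    f=arm.grab_frame(n);cv2.imwrite(f"pics/{n}0.png",f["img"]);print(n,f["camera_matrix"],f["xyz"],f["attitude"],[k for k in f])
E
```

```text
pics
{'time': 0.0, 'q': array([ 1.47570911e+00,  4.08210629e-02,  8.37530414e-02, -4.57239088e-04,
       -1.61547317e+00, -3.33710358e-01]), 'qd': array([ 1.97368078e-03, -4.17347363e-04, -3.33424258e-05, -1.09921081e-03,
        1.52773796e-04,  5.30493018e-04]), 'joint_efforts': array([-1.01450325e-04, -3.68208218e+01,  3.47422922e+01,  6.93241730e+00,
       -5.27739423e-03, -9.58372794e-06]), 'tool_pos': array([0.24926453, 0.54544668, 0.25224304]), 'eef_rot': array([ 8.93415512e-04,  9.77106217e-01, -2.12750153e-01, -1.22932098e-04]), 'wrist_force': array([0.53706329, 0.68969596, 0.27587994]), 'torque': array([ 0.02312029, -0.03851521,  0.00568337]), 'width': 0.08559167077425643}
side [[416.5462331    0.         319.13662065]
 [  0.         416.5462331  198.36443684]
 [  0.           0.           1.        ]] [0.51941018 0.78031374 0.84044781] [-0.02506329 -0.01912776  0.34754457  0.93713325] ['img', 'camera_matrix', 'xyz', 'attitude']
top [[382.06821084   0.         322.86107358]
 [  0.         382.06821084 204.21636626]
 [  0.           0.           1.        ]] [0.36517014 0.12019738 1.08991458] [-0.66072044 -0.06566981  0.07605984  0.74387558] ['img', 'camera_matrix', 'xyz', 'attitude']
wrist [[309.70691629   0.         318.02446731]
 [  0.         309.70691629 204.19162789]
 [  0.           0.           1.        ]] [0.3139307  0.51782122 0.37354326] [-0.5349189   0.07650735 -0.11822945  0.83308474] ['img', 'camera_matrix', 'xyz', 'attitude']
```

View pics/side0.png

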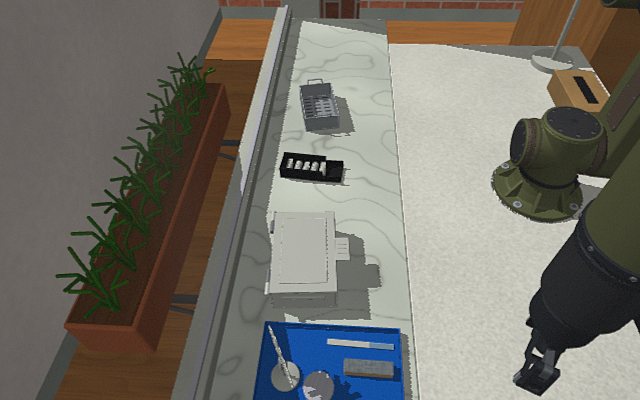

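View pics/top0.png

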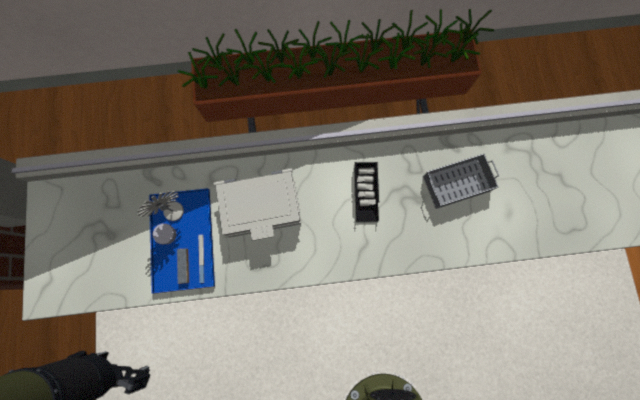

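View pics/wrist0.png

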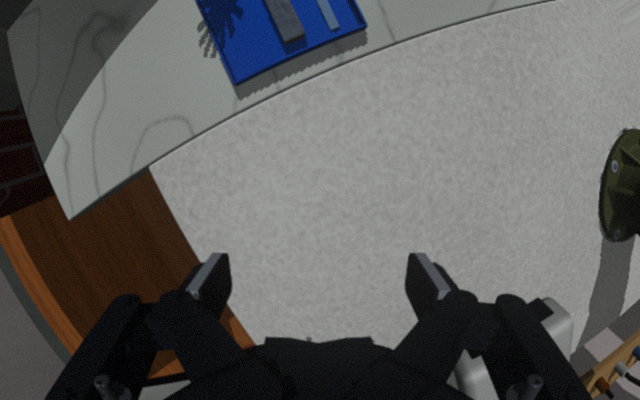

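```bash
cat > h.py <<'E'
import numpy as np, cv2
from scipy.spatial.transform import Rotation as R
from scipy.optimize import least_squares
def rot(q): return R.from_quat([q[1],q[2],q[3],q[0]])
def proj(f,P):
    P=np.atleast_2d(P); c=rot(f["attitude"]).inv().apply(P-np.array(f["xyz"]))
    K=np.array(f["camera_matrix"]); 
    return np.c_[K[0,0]*c[:,0]/-c[:,2]+K[0,2], K[1,1]*-c[:,1]/-c[:,2]+K[1,2]]
def ground(f,uv,z):
    K=np.array(f["camera_matrix"]); uv=np.atleast_2d(uv)
    d=np.c_[(uv[:,0]-K[0,2])/K[0,0],-(uv[:,1]-K[1,2])/K[1,1],-np.ones(len(uv))]
    d=rot(f["attitude"]).apply(d); o=np.array(f["xyz"]); z=np.broadcast_to(z,len(uv))
    return o+d*((z-o[2])/d[:,2])[:,None]
def pose(x,y,yaw,P):
    c,s=np.cos(yaw),np.sin(yaw);P=np.atleast_2d(P)
    return np.c_[x+c*P[:,0]-s*P[:,1],y+s*P[:,0]+c*P[:,1],P[:,2]]
E
python3 - <<'E'
import cv2,pickle
from plant import arm
fs={n:arm.grab_frame(n) for n in("side","top")}
pickle.dump(fs,open("f0.pkl","wb"))
t=fs["top"]["img"]; s=fs["side"]["img"]
def c(im,x0,y0,x1,y1,k,n): cv2.imwrite("pics/"+n,cv2.resize(im[y0:y1,x0:x1],None,fx=k,fy=k,interpolation=cv2.INTER_CUBIC))
c(t,345,145,505,245,5,"t_sc.png"); c(t,205,160,315,275,5,"t_box.png")
c(s,265,70,365,190,5,"s_sc.png"); c(s,255,200,395,320,5,"s_box.png")
E
```

```text
(no output)
```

View pics/t_sc.png

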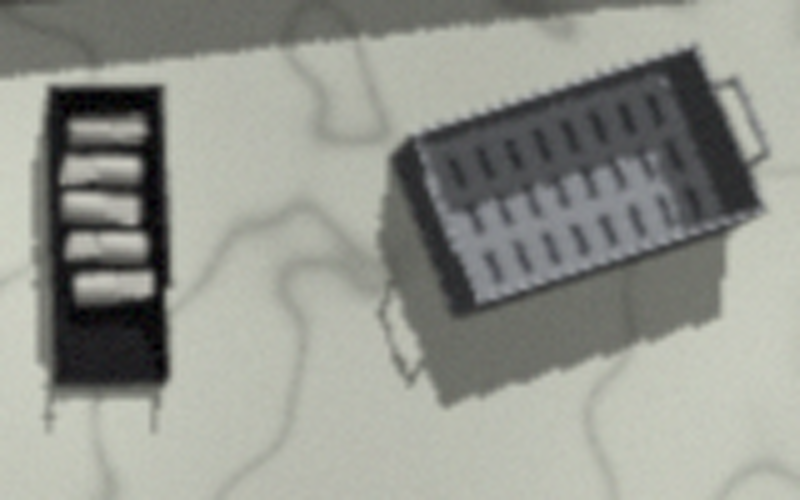

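View pics/t_box.png

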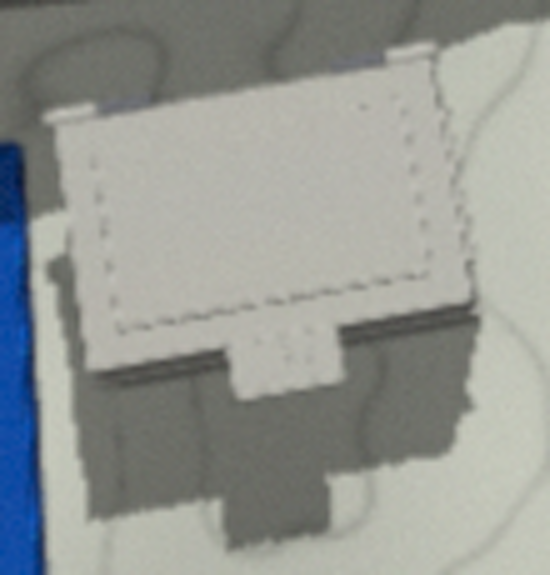

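View pics/s_sc.png

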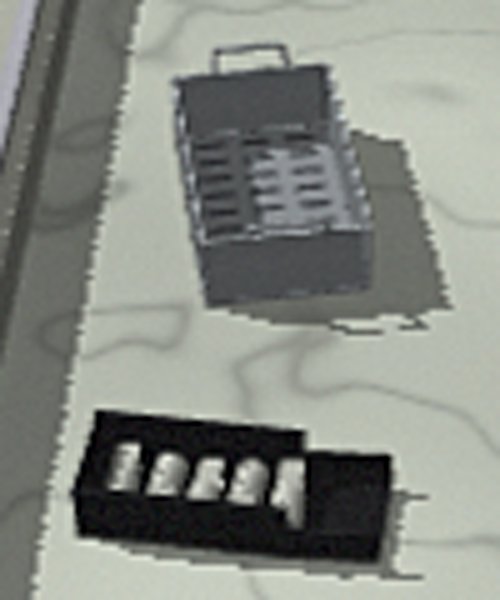

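View pics/s_box.png

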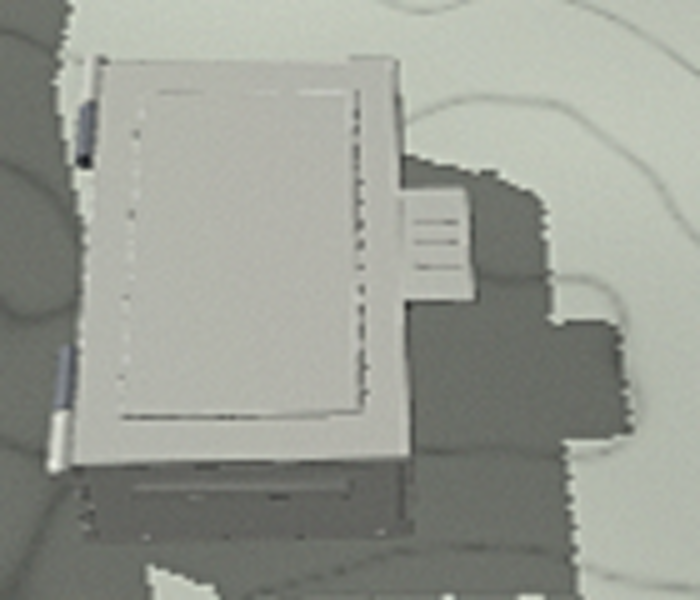

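```bash
cat > fit.py <<'E'
from h import *; import pickle
fs=pickle.load(open("f0.pkl","rb"))
def T(x,y,o): return ("top",(x/5+o[0],y/5+o[1]))
def S(x,y,o): return ("side",(x/5+o[0],y/5+o[1]))
to=(345,145);tb=(205,160);so=(265,70);sb=(255,200)
obs={
"basket":[((.0525,.0875,.05),T(415,138,to)),((.0525,-.0875,.05),T(697,48,to)),((-.0525,-.0875,.05),T(760,208,to)),((-.0525,.0875,.05),T(465,312,to)),
 ((-.0525,.0875,.05),S(372,232,so)),((.0525,.0875,.05),S(200,242,so)),((.0525,-.0875,.05),S(178,78,so)),((-.0525,-.0875,.05),S(328,68,so)),((.0525,.0875,.0),S(208,305,so)),((-.0525,.0875,0),S(368,292,so))],
"scoop":[((.085,.032,.036),T(50,88,to)),((.085,-.032,.036),T(163,88,to)),((-.085,.032,.029),T(52,382,to)),((-.085,-.032,.029),T(167,382,to)),
 ((.085,-.032,.036),S(97,410,so)),((.085,.032,.036),S(75,492,so)),((.085,.032,0),S(85,538,so)),((-.085,-.032,.029),S(390,455,so)),((-.085,.032,.004),S(380,562,so))],
"box":[((.07,.105,.073),T(55,122,tb)),((.07,-.105,.073),T(432,60,tb)),((-.07,-.105,.073),T(472,303,tb)),((-.07,.105,.073),T(90,370,tb)),((-.1,.03,.073),T(238,400,tb)),((-.1,-.03,.073),T(343,382,tb)),
 ((.07,-.105,.073),S(97,60,sb)),((-.07,-.105,.073),S(397,60,sb)),((-.07,.105,.073),S(408,457,sb)),((.07,.105,.073),S(75,465,sb)),((-.1,-.03,.073),S(467,188,sb)),((-.1,.03,.073),S(473,298,sb))]}
for n,o in obs.items():
    M=np.array([a for a,_ in o]);U=np.array([b[1] for _,b in o]);C=[b[0] for _,b in o]
    def r(p):
        W=pose(*p,M); return np.array([proj(fs[c],w)[0]-u for c,w,u in zip(C,W,U)]).ravel()
    s=least_squares(r,[.6,0,0],loss="soft_l1");print(n,s.x.round(4),np.degrees(s.x[2]).round(1));print(r(s.x).reshape(-1,2).round(1).tolist())
E
python3 fit.py
```

```text
basket [ 0.5994 -0.3053  0.1775] 10.2
[[-1.7, -1.3], [-0.5, -0.5], [0.8, 1.7], [1.3, -1.3], [0.5, -0.5], [0.2, 0.6], [-0.5, -0.2], [1.3, -0.8], [-0.7, 0.9], [1.0, 0.4]]
scoop [ 0.6015 -0.0361 -0.1167] -6.7
[[-0.2, -0.2], [-0.6, -0.2], [0.3, -0.3], [0.1, -0.3], [0.8, 0.2], [-0.2, -0.3], [-1.0, -0.4], [1.8, -0.4], [0.4, 1.0]]
box [0.5979 0.2693 0.0642] 3.7
[[-0.5, -0.2], [-0.3, -1.1], [0.3, -0.5], [-0.8, 0.2], [-1.0, 0.1], [0.3, -0.3], [0.9, 0.1], [0.0, -0.8], [0.7, 0.0], [-1.3, -0.7], [0.3, -0.6], [0.5, 0.2]]
```

```bash
cat > plan.py <<'E'
from h import *
import json
from plant import arm
def down(yaw_deg): 
    a=np.radians(yaw_deg);c,s=np.cos(a),np.sin(a)
    return R.from_matrix(np.array([[c,s,0],[s,-c,0],[0,0,-1]]))
def cur():
    s=arm.sense(); return np.array(s["tool_pos"]),rot(s["eef_rot"]),s
def plan(wps,hand,vmax=.025,wmax=.115,nmax=10,dpos=3,drot=3):
    """wps: list of (pos,Rot); prints rows from current pose"""
    p,r,s=cur(); rows=[]
    for P,Q in wps:
        P=np.array(P,float)
        d=np.linalg.norm(P-p); w=(r.inv()*Q).magnitude()
        n=max(1,int(np.ceil(max(d/vmax,w/wmax)-1e-6)))
        p0,r0=p,r; rv=(r0.inv()*Q).as_rotvec()
        for k in range(1,n+1):
            pt=p0+(P-p0)*k/n; rt=r0*R.from_rotvec(rv*k/n)
            t=np.round(r.inv().apply(pt-p),dpos+1); a=np.round((r.inv()*rt).as_rotvec(),drot)
            row=dict(zip(["tx","ty","tz","rx","ry","rz"],[float(v) for v in (*t,*a)])); row["hand"]=hand
            rows.append(row); p=p+r.apply(t); r=r*R.from_rotvec(a)
    print(len(rows),"rows; t=",round(float(s["time"]),2),"pos",s["tool_pos"].round(4),"F",s["wrist_force"].round(1),"w",round(float(s["width"]),4))
    for i in range(0,min(len(rows),nmax*2),10):
        print(json.dumps([{k:v for k,v in q.items() if v or k=="hand"} for q in rows[i:i+10]]))
E
cat > poses.py <<'E'
from plan import *
SC=(.6015,-.0361,-6.7); BK=(.5994,-.3053,10.2); BX=(.5979,.2693,3.7)
E
python3 -c "
from poses import *
plan([((SC[0],SC[1],.2),down(SC[2]+180))],0,nmax=30)"
```

```text
28 rows; t= 0.25 pos [0.2494 0.5455 0.2528] F [-0.1 -0.6 -0.5] w 0.0853
[{"tx": 0.0201, "ty": 0.0137, "tz": 0.0019, "rz": 0.101, "hand": 0}, {"tx": 0.0213, "ty": 0.0115, "tz": 0.0019, "rz": 0.101, "hand": 0}, {"tx": 0.0224, "ty": 0.0094, "tz": 0.0019, "rz": 0.101, "hand": 0}, {"tx": 0.0233, "ty": 0.007, "tz": 0.0019, "rz": 0.101, "hand": 0}, {"tx": 0.0238, "ty": 0.0047, "tz": 0.0019, "rz": 0.101, "hand": 0}, {"tx": 0.0242, "ty": 0.0023, "tz": 0.0019, "rz": 0.101, "hand": 0}, {"tx": 0.0243, "ty": -0.0003, "tz": 0.0019, "rz": 0.101, "hand": 0}, {"tx": 0.0241, "ty": -0.0026, "tz": 0.0019, "rz": 0.101, "hand": 0}, {"tx": 0.0237, "ty": -0.0051, "tz": 0.0019, "rz": 0.102, "hand": 0}, {"tx": 0.0231, "ty": -0.0074, "tz": 0.0019, "rz": 0.101, "hand": 0}]
[{"tx": 0.0223, "ty": -0.0098, "tz": 0.0019, "rz": 0.101, "hand": 0}, {"tx": 0.0211, "ty": -0.0119, "tz": 0.0019, "rz": 0.101, "hand": 0}, {"tx": 0.0198, "ty": -0.0141, "tz": 0.0019, "rz": 0.101, "hand": 0}, {"tx": 0.0184, "ty": -0.0159, "tz": 0.0019, "rz": 0.101, "hand": 0}, {"tx": 0.0166, "ty": -0.0177, "tz": 0.0019, "ry": -0.001, "rz": 0.1
[... 216 characters left out ...]
": 0}, {"tx": 0.0083, "ty": -0.0228, "tz": 0.0018, "rz": 0.101, "hand": 0}, {"tx": 0.006, "ty": -0.0235, "tz": 0.0019, "rz": 0.101, "hand": 0}]
[{"tx": 0.0035, "ty": -0.024, "tz": 0.0019, "rz": 0.101, "hand": 0}, {"tx": 0.0012, "ty": -0.0243, "tz": 0.0019, "rz": 0.101, "hand": 0}, {"tx": -0.0014, "ty": -0.0242, "tz": 0.0019, "rz": 0.101, "hand": 0}, {"tx": -0.0037, "ty": -0.024, "tz": 0.0019, "rz": 0.101, "hand": 0}, {"tx": -0.0062, "ty": -0.0235, "tz": 0.0018, "rz": 0.102, "hand": 0}, {"tx": -0.0085, "ty": -0.0228, "tz": 0.0019, "rz": 0.101, "hand": 0}, {"tx": -0.0108, "ty": -0.0217, "tz": 0.0019, "rz": 0.101, "hand": 0}, {"tx": -0.0129, "ty": -0.0206, "tz": 0.0019, "rz": 0.101, "hand": 0}]
```

Emit:
{"fn": "move_arm", "kwargs": {"moves": [{"tx":0.02,"ty":0.014,"tz":0.0015,"rz":0.101,"hand":0},{"tx":0.021,"ty":0.012,"tz":0.0015,"rz":0.101,"hand":0},{"tx":0.022,"ty":0.009,"tz":0.0015,"rz":0.101,"hand":0},{"tx":0.023,"ty":0.007,"tz":0.0015,"rz":0.101,"hand":0},{"tx":0.024,"ty":0.005,"tz":0.0015,"rz":0.101,"hand":0},{"tx":0.024,"ty":0.002,"tz":0.0015,"rz":0.101,"hand":0},{"tx":0.024,"ty":0,"tz":0.0015,"rz":0.101,"hand":0},{"tx":0.024,"ty":-0.003,"tz":0.0015,"rz":0.101,"hand":0},{"tx":0.024,"ty":-0.005,"tz":0.0015,"rz":0.101,"hand":0},{"tx":0.023,"ty":-0.007,"tz":0.0015,"rz":0.101,"hand":0}]}}

```text
validation failed for argument at $.mo...
```

Emit:
{"fn": "move_arm", "kwargs": {"moves": [{"tx":0.022,"ty":-0.01,"tz":0.002,"rz":0.101,"hand":0},{"tx":0.021,"ty":-0.012,"tz":0.002,"rz":0.101,"hand":0},{"tx":0.02,"ty":-0.014,"tz":0.002,"rz":0.101,"hand":0},{"tx":0.018,"ty":-0.016,"tz":0.002,"rz":0.101,"hand":0},{"tx":0.017,"ty":-0.018,"tz":0.002,"rz":0.101,"hand":0},{"tx":0.015,"ty":-0.019,"tz":0.002,"rz":0.101,"hand":0},{"tx":0.013,"ty":-0.021,"tz":0.002,"rz":0.101,"hand":0},{"tx":0.011,"ty":-0.022,"tz":0.002,"rz":0.101,"hand":0},{"tx":0.008,"ty":-0.023,"tz":0.002,"rz":0.101,"hand":0},{"tx":0.006,"ty":-0.0235,"tz":0.002,"rz":0.101,"hand":0}]}}

```text
validation failed for argument at $.mo...
```

```bash
python3 -c "
from poses import *
p,r,s=cur();print(s['q'].round(2),r.as_matrix().round(2).tolist())
plan([((SC[0],SC[1],.17),down(SC[2]+180))],0,nmax=30)"
```

```text
[ 1.48  0.04  0.08 -0.   -1.62 -0.33] [[0.91, -0.42, -0.0], [-0.42, -0.91, -0.0], [0.0, 0.0, -1.0]]
28 rows; t= 0.25 pos [0.2494 0.5455 0.2528] F [-0.1 -0.6 -0.5] w 0.0853
[{"tx": 0.0201, "ty": 0.0137, "tz": 0.003, "rz": 0.101, "hand": 0}, {"tx": 0.0213, "ty": 0.0115, "tz": 0.0029, "rz": 0.101, "hand": 0}, {"tx": 0.0224, "ty": 0.0094, "tz": 0.003, "rz": 0.101, "hand": 0}, {"tx": 0.0233, "ty": 0.007, "tz": 0.003, "rz": 0.101, "hand": 0}, {"tx": 0.0238, "ty": 0.0047, "tz": 0.003, "rz": 0.101, "hand": 0}, {"tx": 0.0242, "ty": 0.0022, "tz": 0.0029, "rz": 0.101, "hand": 0}, {"tx": 0.0243, "ty": -0.0002, "tz": 0.003, "rz": 0.101, "hand": 0}, {"tx": 0.0241, "ty": -0.0026, "tz": 0.003, "rz": 0.101, "hand": 0}, {"tx": 0.0237, "ty": -0.0051, "tz": 0.0029, "rz": 0.102, "hand": 0}, {"tx": 0.0231, "ty": -0.0074, "tz": 0.003, "rz": 0.101, "hand": 0}]
[{"tx": 0.0223, "ty": -0.0098, "tz": 0.003, "rz": 0.101, "hand": 0}, {"tx": 0.0211, "ty": -0.012, "tz": 0.003, "rz": 0.101, "hand": 0}, {"tx": 0.0198, "ty": -0.014, "tz": 0.0029, "rz": 0.101, "hand": 0}, {"tx": 0.0184, "ty": -0.0159, "tz": 0.003, "rz"
[... 297 characters left out ...]
"hand": 0}, {"tx": 0.0083, "ty": -0.0228, "tz": 0.003, "rz": 0.101, "hand": 0}, {"tx": 0.006, "ty": -0.0235, "tz": 0.003, "rz": 0.101, "hand": 0}]
[{"tx": 0.0035, "ty": -0.024, "tz": 0.0029, "rz": 0.101, "hand": 0}, {"tx": 0.0012, "ty": -0.0243, "tz": 0.003, "rz": 0.101, "hand": 0}, {"tx": -0.0014, "ty": -0.0243, "tz": 0.0029, "rz": 0.101, "hand": 0}, {"tx": -0.0037, "ty": -0.0239, "tz": 0.003, "rz": 0.101, "hand": 0}, {"tx": -0.0062, "ty": -0.0235, "tz": 0.0029, "rz": 0.102, "hand": 0}, {"tx": -0.0085, "ty": -0.0228, "tz": 0.003, "rz": 0.101, "hand": 0}, {"tx": -0.0108, "ty": -0.0217, "tz": 0.0029, "rz": 0.101, "hand": 0}, {"tx": -0.0129, "ty": -0.0206, "tz": 0.003, "rz": 0.101, "hand": 0}]
```

Emit:
{"fn": "move_arm", "kwargs": {"moves": [{"tx":0.02,"ty":0.014,"tz":0.0015,"rx":0,"ry":0,"rz":0.1,"hand":0}]}}

```text
time: 0.33
tool_pos: [0.2604, 0.5261, 0.2501]
eef_rot: [0.001, 0.966, -0.26, -0.0]
wrist_force: [0.7, -0.5, -0.1]
width: 0.0855
```

Emit:
{"fn": "move_arm", "kwargs": {"moves": [{"tx":0.021,"ty":0.012,"tz":0.0015,"rx":0,"ry":0,"rz":0.1,"hand":0},{"tx":0.022,"ty":0.009,"tz":0.0015,"rx":0,"ry":0,"rz":0.1,"hand":0},{"tx":0.023,"ty":0.007,"tz":0.0015,"rx":0,"ry":0,"rz":0.1,"hand":0},{"tx":0.024,"ty":0.005,"tz":0.0015,"rx":0,"ry":0,"rz":0.1,"hand":0},{"tx":0.024,"ty":0.002,"tz":0.0015,"rx":0,"ry":0,"rz":0.1,"hand":0},{"tx":0.024,"ty":0,"tz":0.0015,"rx":0,"ry":0,"rz":0.1,"hand":0},{"tx":0.024,"ty":-0.003,"tz":0.0015,"rx":0,"ry":0,"rz":0.1,"hand":0},{"tx":0.024,"ty":-0.005,"tz":0.0015,"rx":0,"ry":0,"rz":0.1,"hand":0},{"tx":0.023,"ty":-0.007,"tz":0.0015,"rx":0,"ry":0,"rz":0.1,"hand":0},{"tx":0.022,"ty":-0.01,"tz":0.0015,"rx":0,"ry":0,"rz":0.1,"hand":0}]}}

```text
time: 1.17
tool_pos: [0.3853, 0.3083, 0.233]
eef_rot: [-0.002, -0.707, 0.708, -0.001]
wrist_force: [0.5, 0.9, 0.1]
width: 0.0853
```

Emit:
{"fn": "move_arm", "kwargs": {"moves": [{"tx":0.021,"ty":-0.012,"tz":0.002,"rx":0,"ry":0,"rz":0.1,"hand":0},{"tx":0.02,"ty":-0.014,"tz":0.002,"rx":0,"ry":0,"rz":0.1,"hand":0},{"tx":0.018,"ty":-0.016,"tz":0.002,"rx":0,"ry":0,"rz":0.1,"hand":0},{"tx":0.017,"ty":-0.018,"tz":0.002,"rx":0,"ry":0,"rz":0.1,"hand":0},{"tx":0.015,"ty":-0.019,"tz":0.002,"rx":0,"ry":0,"rz":0.1,"hand":0},{"tx":0.013,"ty":-0.021,"tz":0.002,"rx":0,"ry":0,"rz":0.1,"hand":0},{"tx":0.011,"ty":-0.022,"tz":0.002,"rx":0,"ry":0,"rz":0.1,"hand":0},{"tx":0.008,"ty":-0.023,"tz":0.002,"rx":0,"ry":0,"rz":0.1,"hand":0}]}}

```text
time: 1.83
tool_pos: [0.4813, 0.1273, 0.2172]
eef_rot: [-0.001, -0.357, 0.934, -0.0]
wrist_force: [-0.3, 0.5, -0.8]
width: 0.0856
```

```bash
sed -i 's/if v or k=="hand"//' plan.py; python3 -c "
from poses import *
p,r,s=cur();print(s['q'].round(2),r.as_matrix().round(2).tolist())
plan([((SC[0],SC[1],.17),down(SC[2]+180))],0,nmax=30,vmax=.03)"
```

```text
[ 0.66 -0.24 -0.24  0.   -1.57 -1.51] [[-0.75, -0.67, -0.0], [-0.67, 0.75, -0.0], [0.0, -0.0, -1.0]]
8 rows; t= 1.83 pos [0.4813 0.1273 0.2172] F [-0.3  0.5 -0.8] w 0.0856
[{"tx": 0.0024, "ty": -0.0252, "tz": 0.0059, "rx": -0.0, "ry": -0.0, "rz": 0.106, "hand": 0}, {"tx": -0.0003, "ty": -0.0254, "tz": 0.0059, "rx": -0.0, "ry": -0.0, "rz": 0.106, "hand": 0}, {"tx": -0.003, "ty": -0.0252, "tz": 0.0059, "rx": -0.0, "ry": -0.0, "rz": 0.105, "hand": 0}, {"tx": -0.0056, "ty": -0.0247, "tz": 0.0059, "rx": -0.001, "ry": -0.001, "rz": 0.106, "hand": 0}, {"tx": -0.0081, "ty": -0.024, "tz": 0.0059, "rx": 0.0, "ry": 0.0, "rz": 0.106, "hand": 0}, {"tx": -0.0107, "ty": -0.023, "tz": 0.0059, "rx": 0.0, "ry": -0.0, "rz": 0.106, "hand": 0}, {"tx": -0.013, "ty": -0.0217, "tz": 0.0059, "rx": 0.0, "ry": -0.0, "rz": 0.105, "hand": 0}, {"tx": -0.0153, "ty": -0.0203, "tz": 0.0059, "rx": 0.0, "ry": -0.0, "rz": 0.106, "hand": 0}]
```

Emit:
{"fn": "move_arm", "kwargs": {"moves": [{"tx":0.002,"ty":-0.026,"tz":0.006,"rx":0,"ry":0,"rz":0.106,"hand":0},{"tx":0,"ty":-0.026,"tz":0.006,"rx":0,"ry":0,"rz":0.106,"hand":0},{"tx":-0.003,"ty":-0.025,"tz":0.006,"rx":0,"ry":0,"rz":0.106,"hand":0},{"tx":-0.006,"ty":-0.025,"tz":0.006,"rx":0,"ry":0,"rz":0.106,"hand":0},{"tx":-0.008,"ty":-0.024,"tz":0.006,"rx":0,"ry":0,"rz":0.106,"hand":0},{"tx":-0.011,"ty":-0.023,"tz":0.006,"rx":0,"ry":0,"rz":0.106,"hand":0},{"tx":-0.013,"ty":-0.022,"tz":0.006,"rx":0,"ry":0,"rz":0.106,"hand":0},{"tx":-0.015,"ty":-0.02,"tz":0.006,"rx":0,"ry":0,"rz":0.106,"hand":0}]}}

```text
time: 2.5
tool_pos: [0.6042, -0.0491, 0.1685]
eef_rot: [0.001, 0.081, 0.997, 0.001]
wrist_force: [0.3, 0.3, 0.1]
width: 0.0853
```

```bash
python3 -c "
from poses import *
import cv2
plan([((SC[0],SC[1],.12),down(SC[2]+180))],0,nmax=30,vmax=.03)
f=arm.grab_frame('wrist');cv2.imwrite('pics/w1.png',f['img'])
f=arm.grab_frame('side');cv2.imwrite('pics/s1.png',f['img'])
"
```

```text
2 rows; t= 2.5 pos [ 0.6042 -0.0491  0.1685] F [0.3 0.3 0.1] w 0.0853
[{"tx": 0.0024, "ty": 0.0061, "tz": 0.0243, "rx": 0.001, "ry": 0.001, "rz": -0.023, "hand": 0}, {"tx": 0.0023, "ty": 0.0063, "tz": 0.0242, "rx": 0.001, "ry": 0.001, "rz": -0.022, "hand": 0}]
```

View pics/w1.png

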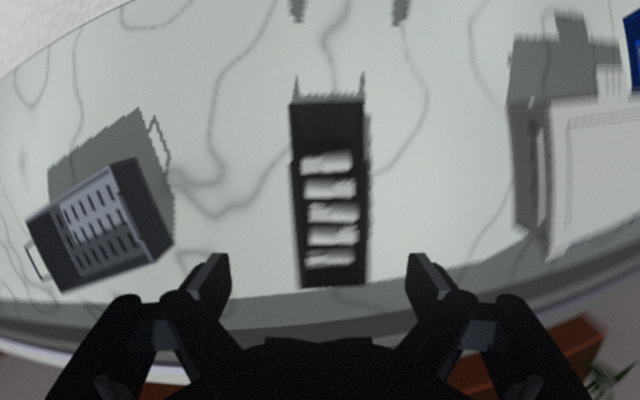

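View pics/s1.png

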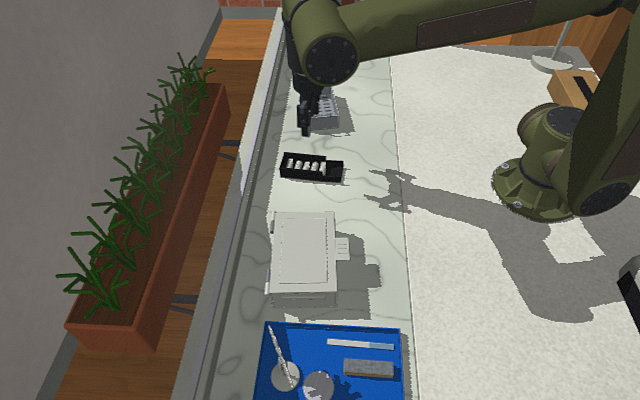

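Emit:
{"fn": "move_arm", "kwargs": {"moves": [{"tx":0.002,"ty":0.006,"tz":0.024,"rx":0,"ry":0,"rz":-0.023,"hand":0},{"tx":0.002,"ty":0.006,"tz":0.024,"rx":0,"ry":0,"rz":-0.023,"hand":0},{"tx":0,"ty":0,"tz":0,"rx":0,"ry":0,"rz":0,"hand":0}]}}

```text
time: 2.85
tool_pos: [0.6024, -0.0391, 0.1178]
eef_rot: [0.0, 0.059, 0.998, 0.0]
wrist_force: [-1.2, -0.9, -1.2]
width: 0.0854
```

```bash
cat >> h.py <<'E'
def projw(f,P):
    P=np.atleast_2d(P); c=rot(f["attitude"]).inv().apply(P-np.array(f["xyz"]))
    K=np.array(f["camera_matrix"]); v=np.c_[c[:,0],-c[:,1],-c[:,2]]
    rr=np.hypot(v[:,0],v[:,1]); th=np.arctan2(rr,v[:,2]); 
    return np.c_[K[0,0]*th*v[:,0]/rr+K[0,2],K[1,1]*th*v[:,1]/rr+K[1,2]]
E
python3 -c "
from poses import *
import cv2
plan([((SC[0],SC[1],.028),down(SC[2]+180))],0,nmax=30,vmax=.03)
f=arm.grab_frame('wrist');im=cv2.resize(f['img'],None,fx=1.25,fy=1.25)
M=np.array([[.085,.032,.036],[.085,-.032,.036],[-.085,.032,.029],[-.085,-.032,.029],[-.035,.032,.036],[-.035,-.032,.036],[-.085,.032,.004],[-.085,-.032,.004]])
W=pose(SC[0],SC[1],np.radians(SC[2]),M);u=projw(f,W);print(u.round(0).tolist())
for a in u: cv2.circle(im,tuple(int(v*1.25) for v in a),3,(0,0,255),1)
cv2.imwrite('pics/w2.png',im)
"
```

```text
3 rows; t= 2.85 pos [ 0.6024 -0.0391  0.1178] F [-1.2 -0.9 -1.2] w 0.0854
[{"tx": 0.0004, "ty": 0.0009, "tz": 0.0299, "rx": 0.0, "ry": 0.0, "rz": -0.0, "hand": 0}, {"tx": 0.0005, "ty": 0.001, "tz": 0.03, "rx": 0.0, "ry": 0.0, "rz": -0.0, "hand": 0}, {"tx": 0.0004, "ty": 0.0009, "tz": 0.0299, "rx": 0.001, "ry": 0.0, "rz": -0.0, "hand": 0}]
[[359.0, 318.0], [280.0, 318.0], [367.0, 95.0], [272.0, 94.0], [367.0, 169.0], [272.0, 169.0], [362.0, 97.0], [277.0, 97.0]]
```

View pics/w2.png

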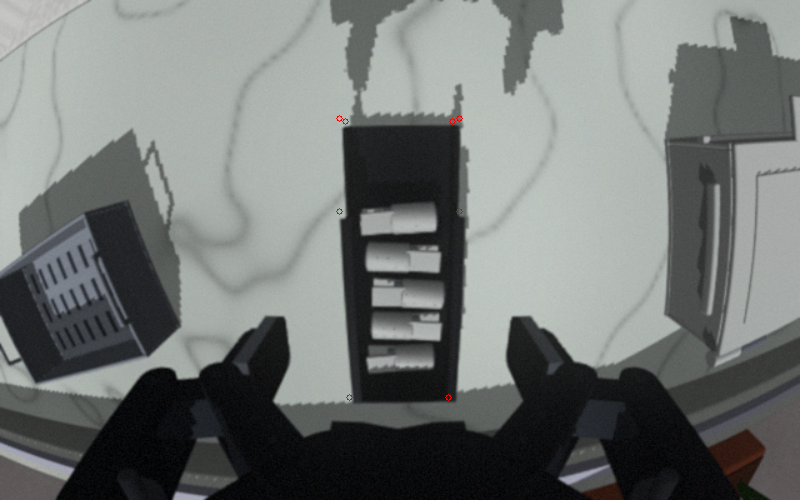

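```bash
sed -i 's/^SC=(.6015,-.0361,-6.7)/SC=(.604,-.0345,-5.9)/' poses.py; python3 -c "
from poses import *
plan([((SC[0],SC[1],.028),down(SC[2]+180))],0,nmax=30,vmax=.024)"
```

```text
4 rows; t= 2.9 pos [ 0.6032 -0.0395  0.1204] F [-1.2 -0.1  0.4] w 0.0854
[{"tx": 0.0, "ty": 0.0013, "tz": 0.0231, "rx": 0.0, "ry": 0.001, "rz": -0.004, "hand": 0}, {"tx": 0.0, "ty": 0.0012, "tz": 0.0231, "rx": 0.0, "ry": 0.0, "rz": -0.003, "hand": 0}, {"tx": -0.0, "ty": 0.0013, "tz": 0.0231, "rx": 0.0, "ry": 0.001, "rz": -0.004, "hand": 0}, {"tx": -0.0001, "ty": 0.0012, "tz": 0.0231, "rx": 0.0, "ry": 0.001, "rz": -0.004, "hand": 0}]
```

Emit:
{"fn": "move_arm", "kwargs": {"moves": [{"tx":0,"ty":0.0015,"tz":0.024,"rx":0,"ry":0,"rz":-0.005,"hand":0},{"tx":0,"ty":0.0015,"tz":0.024,"rx":0,"ry":0,"rz":-0.005,"hand":0},{"tx":0,"ty":0.001,"tz":0.024,"rx":0,"ry":0,"rz":-0.004,"hand":0},{"tx":0,"ty":0.001,"tz":0.014,"rx":0,"ry":0,"rz":0,"hand":0},{"tx":0,"ty":0,"tz":0,"rx":0,"ry":0,"rz":0,"hand":0}]}}

```text
time: 3.32
tool_pos: [0.6091, -0.0335, 0.0433]
eef_rot: [0.009, 0.05, 0.999, -0.0]
wrist_force: [-0.4, 0.1, -1.0]
width: 0.0854
```

```bash
python3 -c "
from poses import *
plan([((SC[0],SC[1],.028),down(SC[2]+180))],0,nmax=30,vmax=.024)
f=arm.grab_frame('wrist');cv2.imwrite('pics/w3.png',f['img'])"
```

```text
1 rows; t= 3.32 pos [ 0.6091 -0.0335  0.0433] F [-0.4  0.1 -1. ] w 0.0854
[{"tx": 0.0052, "ty": -0.0015, "tz": 0.0152, "rx": 0.001, "ry": 0.017, "rz": 0.003, "hand": 0}]
```

View pics/w3.png

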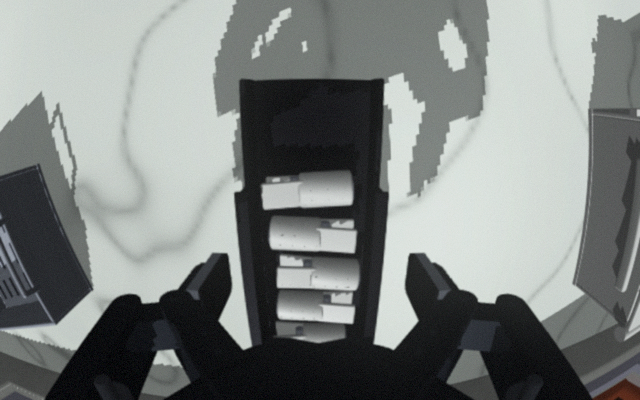

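Emit:
{"fn": "move_arm", "kwargs": {"moves": [{"tx":0.005,"ty":-0.001,"tz":0.007,"rx":0,"ry":0.017,"rz":0,"hand":0},{"tx":0,"ty":0,"tz":0.007,"rx":0,"ry":0,"rz":0,"hand":0},{"tx":0,"ty":0,"tz":0,"rx":0,"ry":0,"rz":0,"hand":0}]}}

```text
time: 3.62
tool_pos: [0.6073, -0.0337, 0.0361]
eef_rot: [0.004, 0.05, 0.999, 0.001]
wrist_force: [-0.1, 0.3, -0.7]
width: 0.0857
```

```bash
python3 -c "
from poses import *
print(cur()[2]['q'].round(3))
plan([((SC[0],SC[1],.028),down(SC[2]+180))],0,nmax=30,vmax=.024)"
```

```text
[ 2.740e-01  1.370e-01 -2.130e-01  1.000e-03 -1.212e+00 -1.944e+00]
1 rows; t= 3.62 pos [ 0.6073 -0.0337  0.0361] F [-0.1  0.3 -0.7] w 0.0857
[{"tx": 0.0033, "ty": -0.0011, "tz": 0.0081, "rx": 0.002, "ry": 0.008, "rz": 0.004, "hand": 0}]
```

Emit:
{"fn": "move_arm", "kwargs": {"moves": [{"tx":0.003,"ty":-0.001,"tz":0.009,"rx":0,"ry":0.008,"rz":0,"hand":0},{"tx":0,"ty":0,"tz":0.002,"rx":0,"ry":0,"rz":0,"hand":0},{"tx":0,"ty":0,"tz":0,"rx":0,"ry":0,"rz":0,"hand":0.3},{"tx":0,"ty":0,"tz":0,"rx":0,"ry":0,"rz":0,"hand":1},{"tx":0,"ty":0,"tz":0,"rx":0,"ry":0,"rz":0,"hand":1},{"tx":0,"ty":0,"tz":0,"rx":0,"ry":0,"rz":0,"hand":1}]}}

```text
time: 4.12
tool_pos: [0.6054, -0.0347, 0.0268]
eef_rot: [0.002, 0.05, 0.999, 0.001]
wrist_force: [0.5, -0.6, -2.4]
width: 0.063
```

Emit:
{"fn": "move_arm", "kwargs": {"moves": [{"tx":0,"ty":0,"tz":-0.01,"rx":0,"ry":0,"rz":0,"hand":1},{"tx":0,"ty":0,"tz":-0.015,"rx":0,"ry":0,"rz":0,"hand":1},{"tx":0,"ty":0,"tz":-0.02,"rx":0,"ry":0,"rz":0,"hand":1},{"tx":0,"ty":0,"tz":-0.02,"rx":0,"ry":0,"rz":0,"hand":1},{"tx":0,"ty":0,"tz":-0.02,"rx":0,"ry":0,"rz":0,"hand":1},{"tx":0,"ty":0,"tz":-0.02,"rx":0,"ry":0,"rz":0,"hand":1},{"tx":0,"ty":0,"tz":-0.01,"rx":0,"ry":0,"rz":0,"hand":1}]}}

```text
time: 4.7
tool_pos: [0.6014, -0.0354, 0.1437]
eef_rot: [-0.004, 0.05, 0.999, 0.001]
wrist_force: [0.2, -0.6, -1.7]
width: 0.063
```

```bash
cat >> poses.py <<'E'
L=np.array([.0865,0,.020])
def pour(by,lipz,th,bx=0.0):
    Q=down(BK[2]-90)*R.from_rotvec([0,-th,0])
    lip=pose(BK[0],BK[1],np.radians(BK[2]),[bx,by,lipz])[0]
    return lip-Q.apply(L),Q
E
python3 -c "
from poses import *
print(cur()[2]['q'].round(3))
print(pour(.025,.13,0)[0],pour(.025,.06,.6)[0])
plan([pour(.025,.13,0)],1,nmax=30,vmax=.024,wmax=.1)
f=arm.grab_frame('wrist');cv2.imwrite('pics/w4.png',f['img'])"
```

```text
[ 0.271  0.069 -0.084 -0.004 -1.426 -1.942]
[ 0.57965505 -0.19556219  0.15      ] [ 0.58433032 -0.22154625  0.12534829]
19 rows; t= 4.7 pos [ 0.6014 -0.0354  0.1437] F [ 0.2 -0.6 -1.7] w 0.063
[{"tx": 0.0003, "ty": -0.0085, "tz": -0.0003, "rx": 0.0, "ry": -0.0, "rz": -0.097, "hand": 1}, {"tx": 0.0011, "ty": -0.0084, "tz": -0.0004, "rx": 0.001, "ry": -0.001, "rz": -0.098, "hand": 1}, {"tx": 0.002, "ty": -0.0083, "tz": -0.0003, "rx": 0.0, "ry": 0.0, "rz": -0.097, "hand": 1}, {"tx": 0.0027, "ty": -0.0081, "tz": -0.0003, "rx": 0.001, "ry": -0.0, "rz": -0.097, "hand": 1}, {"tx": 0.0035, "ty": -0.0077, "tz": -0.0003, "rx": 0.0, "ry": -0.0, "rz": -0.098, "hand": 1}, {"tx": 0.0042, "ty": -0.0074, "tz": -0.0004, "rx": 0.001, "ry": -0.001, "rz": -0.097, "hand": 1}, {"tx": 0.005, "ty": -0.0069, "tz": -0.0003, "rx": 0.0, "ry": 0.0, "rz": -0.097, "hand": 1}, {"tx": 0.0056, "ty": -0.0065, "tz": -0.0003, "rx": 0.0, "ry": -0.0, "rz": -0.097, "hand": 1}, {"tx": 0.0061, "ty": -0.0058, "tz": -0.0003, "rx": 0.001, "ry": -0.0, "rz": -0.098, "hand": 1}, {"tx": 0.0068, "ty": -0.0052, "tz": -0.0003, "rx": 0
[... 196 characters left out ...]
"ry": -0.0, "rz": -0.098, "hand": 1}, {"tx": 0.0079, "ty": -0.0031, "tz": -0.0003, "rx": 0.001, "ry": -0.001, "rz": -0.097, "hand": 1}, {"tx": 0.0082, "ty": -0.0022, "tz": -0.0004, "rx": 0.0, "ry": 0.0, "rz": -0.097, "hand": 1}, {"tx": 0.0084, "ty": -0.0015, "tz": -0.0003, "rx": 0.001, "ry": -0.0, "rz": -0.098, "hand": 1}, {"tx": 0.0085, "ty": -0.0007, "tz": -0.0003, "rx": -0.0, "ry": -0.0, "rz": -0.097, "hand": 1}, {"tx": 0.0085, "ty": 0.0002, "tz": -0.0003, "rx": 0.0, "ry": -0.001, "rz": -0.097, "hand": 1}, {"tx": 0.0084, "ty": 0.001, "tz": -0.0003, "rx": 0.001, "ry": 0.0, "rz": -0.098, "hand": 1}, {"tx": 0.0083, "ty": 0.0018, "tz": -0.0004, "rx": 0.0, "ry": -0.0, "rz": -0.097, "hand": 1}]
```

View pics/w4.png

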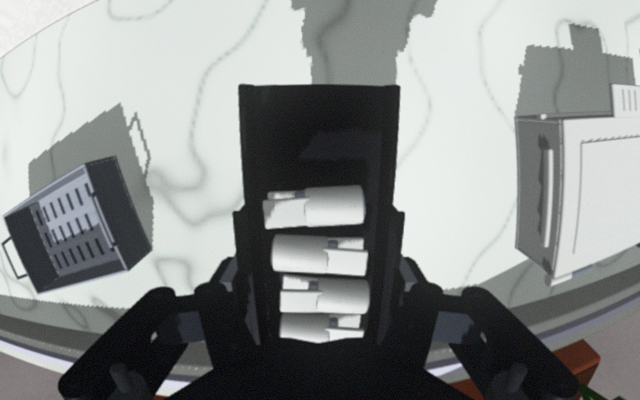

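The wrist picture shows the tray held level between the pads (walls at columns 240 and 400), with the clips still inside. I now turn it and carry it towards the basket.

Emit:
{"fn": "move_arm", "kwargs": {"moves": [{"tx":0,"ty":-0.009,"tz":0,"rx":0,"ry":0,"rz":-0.06,"hand":1},{"tx":0.001,"ty":-0.009,"tz":0,"rx":0,"ry":0,"rz":-0.1,"hand":1},{"tx":0.002,"ty":-0.009,"tz":0,"rx":0,"ry":0,"rz":-0.1,"hand":1},{"tx":0.003,"ty":-0.008,"tz":0,"rx":0,"ry":0,"rz":-0.1,"hand":1},{"tx":0.0035,"ty":-0.008,"tz":0,"rx":0,"ry":0,"rz":-0.1,"hand":1},{"tx":0.004,"ty":-0.0075,"tz":0,"rx":0,"ry":0,"rz":-0.1,"hand":1},{"tx":0.005,"ty":-0.007,"tz":0,"rx":0,"ry":0,"rz":-0.1,"hand":1},{"tx":0.0055,"ty":-0.0065,"tz":0,"rx":0,"ry":0,"rz":-0.1,"hand":1},{"tx":0.006,"ty":-0.006,"tz":0,"rx":0,"ry":0,"rz":-0.1,"hand":1},{"tx":0.007,"ty":-0.005,"tz":0,"rx":0,"ry":0,"rz":-0.1,"hand":1}]}}

```text
time: 5.58
tool_pos: [0.5868, -0.1225, 0.1371]
eef_rot: [-0.006, -0.437, 0.899, 0.006]
wrist_force: [1.0, 0.0, -1.3]
width: 0.0633
```

Emit:
{"fn": "move_arm", "kwargs": {"moves": [{"tx":0.007,"ty":-0.0045,"tz":0,"rx":0,"ry":0,"rz":-0.1,"hand":1},{"tx":0.0075,"ty":-0.004,"tz":0,"rx":0,"ry":0,"rz":-0.1,"hand":1},{"tx":0.008,"ty":-0.003,"tz":0,"rx":0,"ry":0,"rz":-0.1,"hand":1},{"tx":0.008,"ty":-0.002,"tz":0,"rx":0,"ry":0,"rz":-0.1,"hand":1},{"tx":0.0085,"ty":-0.001,"tz":0,"rx":0,"ry":0,"rz":-0.1,"hand":1},{"tx":0.0085,"ty":0,"tz":0,"rx":0,"ry":0,"rz":-0.1,"hand":1}]}}

```text
time: 6.08
tool_pos: [0.5781, -0.1745, 0.1292]
eef_rot: [-0.006, -0.695, 0.719, 0.012]
wrist_force: [0.6, -0.1, -2.1]
width: 0.0634
```

```bash
python3 -c "
from poses import *
p,r,s=cur();print(s['q'].round(3),r.as_matrix().round(3).tolist())
plan([pour(.025,.13,0)],1,nmax=30,vmax=.024,wmax=.1)"
```

```text
[ 0.033  0.095 -0.081 -0.01  -1.421 -0.066] [[-0.035, -0.999, -0.026], [-0.999, 0.034, 0.009], [-0.008, 0.026, -1.0]]
3 rows; t= 6.08 pos [ 0.5781 -0.1745  0.1292] F [ 0.6 -0.1 -2.1] w 0.0634
[{"tx": 0.0069, "ty": -0.0006, "tz": -0.007, "rx": 0.008, "ry": 0.004, "rz": -0.071, "hand": 1}, {"tx": 0.007, "ty": -0.0001, "tz": -0.007, "rx": 0.009, "ry": 0.003, "rz": -0.071, "hand": 1}, {"tx": 0.007, "ty": 0.0002, "tz": -0.0069, "rx": 0.008, "ry": 0.004, "rz": -0.071, "hand": 1}]
```

Emit:
{"fn": "move_arm", "kwargs": {"moves": [{"tx":0.007,"ty":0,"tz":-0.008,"rx":0.01,"ry":0.004,"rz":-0.071,"hand":1},{"tx":0.007,"ty":0,"tz":-0.008,"rx":0.01,"ry":0.004,"rz":-0.071,"hand":1},{"tx":0.007,"ty":0,"tz":-0.008,"rx":0.01,"ry":0.004,"rz":-0.071,"hand":1},{"tx":0,"ty":0,"tz":0,"rx":0,"ry":0,"rz":0,"hand":1}]}}

```text
time: 6.42
tool_pos: [0.5768, -0.1973, 0.1479]
eef_rot: [0.001, 0.772, -0.636, -0.001]
wrist_force: [0.9, 0.4, -0.7]
width: 0.0631
```

```bash
python3 -c "
from poses import *
plan([pour(.025,.09,.3)],1,nmax=30,vmax=.024,wmax=.06)
f=arm.grab_frame('wrist');cv2.imwrite('pics/w5.png',f['img'])
f=arm.grab_frame('top');cv2.imwrite('pics/t5.png',cv2.resize(f['img'][120:300,280:540],None,fx=3,fy=3))
"
```

```text
5 rows; t= 6.42 pos [ 0.5768 -0.1973  0.1479] F [ 0.9  0.4 -0.7] w 0.0631
[{"tx": 0.0017, "ty": -0.0006, "tz": 0.0026, "rx": 0.001, "ry": -0.06, "rz": 0.003, "hand": 1}, {"tx": 0.0019, "ty": -0.0006, "tz": 0.0026, "rx": 0.001, "ry": -0.06, "rz": 0.002, "hand": 1}, {"tx": 0.002, "ty": -0.0006, "tz": 0.0024, "rx": 0.001, "ry": -0.059, "rz": 0.003, "hand": 1}, {"tx": 0.0022, "ty": -0.0006, "tz": 0.0023, "rx": 0.001, "ry": -0.06, "rz": 0.003, "hand": 1}, {"tx": 0.0023, "ty": -0.0007, "tz": 0.0021, "rx": 0.001, "ry": -0.06, "rz": 0.003, "hand": 1}]
```

View pics/w5.png

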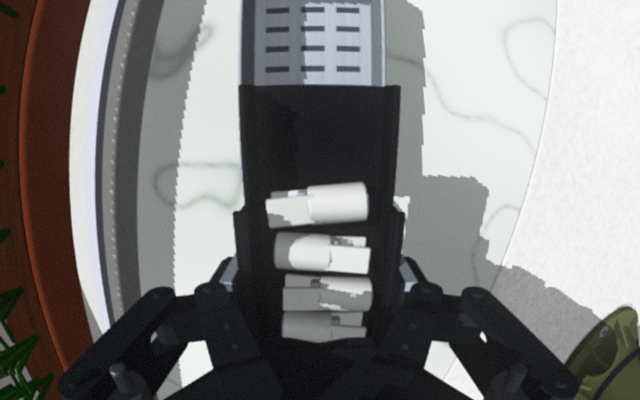

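View pics/t5.png

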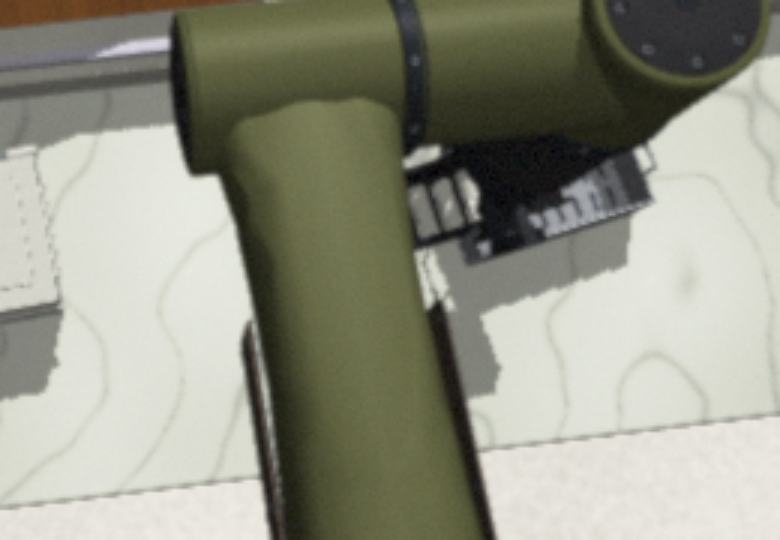

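Emit:
{"fn": "move_arm", "kwargs": {"moves": [{"tx":0.002,"ty":-0.0005,"tz":0.0025,"rx":0,"ry":-0.06,"rz":0.002,"hand":1},{"tx":0.002,"ty":-0.0005,"tz":0.0025,"rx":0,"ry":-0.06,"rz":0.002,"hand":1},{"tx":0.002,"ty":-0.0005,"tz":0.0025,"rx":0,"ry":-0.06,"rz":0.002,"hand":1},{"tx":0.002,"ty":-0.0005,"tz":0.0025,"rx":0,"ry":-0.06,"rz":0.002,"hand":1},{"tx":0.002,"ty":-0.0005,"tz":0.0025,"rx":0,"ry":-0.06,"rz":0.002,"hand":1}]}}

```text
time: 6.93
tool_pos: [0.5796, -0.1976, 0.1284]
eef_rot: [-0.097, 0.756, -0.636, -0.125]
wrist_force: [0.3, -0.6, -1.5]
width: 0.0631
```

```bash
cat >> poses.py <<'E'
def lip():
    p,r,s=cur(); w=p+r.apply(L); z=r.as_matrix()[:,2]
    d=w-np.array([BK[0],BK[1],0]); a=np.radians(BK[2])
    print("lip in basket",round(np.cos(a)*d[0]+np.sin(a)*d[1],4),round(-np.sin(a)*d[0]+np.cos(a)*d[1],4),round(w[2],4),"tilt",np.arccos(-z[2]).round(3))
E
python3 -c "
from poses import *
lip()
plan([pour(.025,.06,.45)],1,nmax=30,vmax=.024,wmax=.04)
"
```

```text
lip in basket -0.0012 0.0335 0.0824 tilt 0.317
4 rows; t= 6.93 pos [ 0.5796 -0.1976  0.1284] F [ 0.3 -0.6 -1.5] w 0.0631
[{"tx": 0.0046, "ty": -0.0001, "tz": 0.0018, "rx": 0.003, "ry": -0.033, "rz": -0.002, "hand": 1}, {"tx": 0.0047, "ty": -0.0002, "tz": 0.0017, "rx": 0.002, "ry": -0.033, "rz": -0.002, "hand": 1}, {"tx": 0.0047, "ty": -0.0001, "tz": 0.0015, "rx": 0.003, "ry": -0.034, "rz": -0.002, "hand": 1}, {"tx": 0.0048, "ty": -0.0001, "tz": 0.0014, "rx": 0.002, "ry": -0.033, "rz": -0.002, "hand": 1}]
```

Emit:
{"fn": "move_arm", "kwargs": {"moves": [{"tx":0.005,"ty":0,"tz":0.001,"rx":0.002,"ry":-0.033,"rz":-0.002,"hand":1},{"tx":0.005,"ty":0,"tz":0.001,"rx":0.002,"ry":-0.033,"rz":-0.002,"hand":1},{"tx":0.005,"ty":0,"tz":0.001,"rx":0.002,"ry":-0.033,"rz":-0.002,"hand":1}]}}

```text
time: 7.18
tool_pos: [0.5818, -0.2091, 0.1163]
eef_rot: [-0.132, 0.747, -0.63, -0.165]
wrist_force: [0.1, -0.2, -2.9]
width: 0.0629
```

```bash
python3 -c "
from poses import *
lip()
plan([pour(.02,.055,.65)],1,nmax=30,vmax=.024,wmax=.04)
f=arm.grab_frame('wrist');cv2.imwrite('pics/w6.png',f['img'])
"
```

```text
lip in basket -0.0014 0.0274 0.0623 tilt 0.427
6 rows; t= 7.18 pos [ 0.5818 -0.2091  0.1163] F [ 0.1 -0.2 -2.9] w 0.0629
[{"tx": 0.0027, "ty": -0.0001, "tz": -0.0025, "rx": 0.001, "ry": -0.037, "rz": -0.002, "hand": 1}, {"tx": 0.0026, "ty": -0.0, "tz": -0.0026, "rx": 0.001, "ry": -0.037, "rz": -0.002, "hand": 1}, {"tx": 0.0026, "ty": -0.0001, "tz": -0.0027, "rx": 0.001, "ry": -0.038, "rz": -0.002, "hand": 1}, {"tx": 0.0024, "ty": -0.0, "tz": -0.0028, "rx": 0.001, "ry": -0.037, "rz": -0.002, "hand": 1}, {"tx": 0.0023, "ty": -0.0001, "tz": -0.0029, "rx": 0.001, "ry": -0.037, "rz": -0.002, "hand": 1}, {"tx": 0.0022, "ty": -0.0, "tz": -0.003, "rx": 0.001, "ry": -0.037, "rz": -0.001, "hand": 1}]
```

View pics/w6.png

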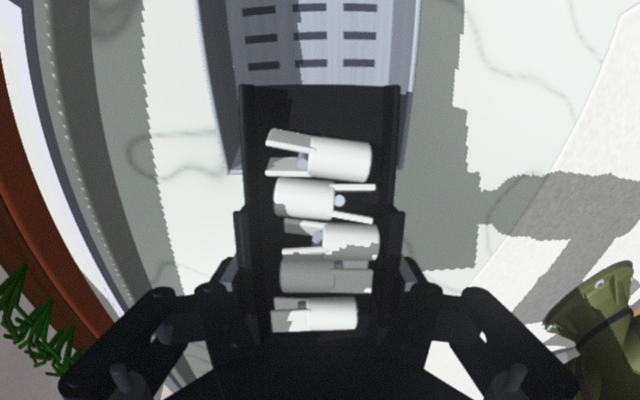

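Emit:
{"fn": "move_arm", "kwargs": {"moves": [{"tx":0.002,"ty":0,"tz":-0.003,"rx":0.001,"ry":-0.037,"rz":-0.002,"hand":1},{"tx":0.002,"ty":0,"tz":-0.003,"rx":0.001,"ry":-0.037,"rz":-0.002,"hand":1},{"tx":0.002,"ty":0,"tz":-0.003,"rx":0.001,"ry":-0.037,"rz":-0.002,"hand":1},{"tx":0.002,"ty":0,"tz":-0.003,"rx":0.001,"ry":-0.037,"rz":-0.002,"hand":1}]}}

```text
time: 7.57
tool_pos: [0.583, -0.2197, 0.1176]
eef_rot: [-0.18, 0.731, -0.619, -0.225]
wrist_force: [-0.3, -0.5, -1.9]
width: 0.0629
```

```bash
python3 -c "
from poses import *
lip()
plan([pour(.02,.055,.7)],1,nmax=30,vmax=.024,wmax=.04)
f=arm.grab_frame('wrist');cv2.imwrite('pics/w7.png',f['img'])
"
```

```text
lip in basket -0.0024 0.026 0.0533 tilt 0.584
3 rows; t= 7.57 pos [ 0.583  -0.2197  0.1176] F [-0.3 -0.5 -1.9] w 0.0629
[{"tx": 0.0023, "ty": -0.0003, "tz": -0.0049, "rx": 0.003, "ry": -0.039, "rz": -0.005, "hand": 1}, {"tx": 0.0021, "ty": -0.0003, "tz": -0.005, "rx": 0.002, "ry": -0.038, "rz": -0.005, "hand": 1}, {"tx": 0.0019, "ty": -0.0003, "tz": -0.005, "rx": 0.003, "ry": -0.039, "rz": -0.005, "hand": 1}]
```

View pics/w7.png

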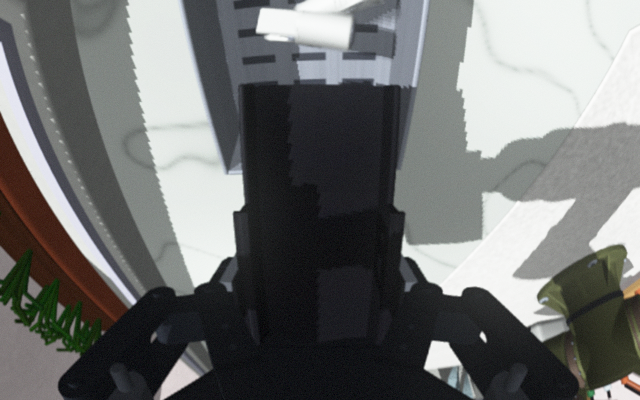

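Emit:
{"fn": "move_arm", "kwargs": {"moves": [{"tx":-0.01,"ty":0,"tz":-0.012,"rx":0,"ry":0,"rz":0,"hand":1},{"tx":-0.015,"ty":0,"tz":-0.015,"rx":0,"ry":0.03,"rz":0,"hand":1},{"tx":-0.02,"ty":0,"tz":-0.015,"rx":0,"ry":0.05,"rz":0,"hand":1},{"tx":-0.02,"ty":0,"tz":-0.01,"rx":0,"ry":0.05,"rz":0,"hand":1}]}}

```text
time: 7.95
tool_pos: [0.5774, -0.1942, 0.1889]
eef_rot: [-0.134, 0.738, -0.635, -0.184]
wrist_force: [1.1, 0.7, -0.5]
width: 0.063
```

```bash
python3 -c "
from poses import *
lip()
f=arm.grab_frame('wrist');cv2.imwrite('pics/w8.png',f['img'])
f=arm.grab_frame('side');cv2.imwrite('pics/s8.png',cv2.resize(f['img'][40:200,230:430],None,fx=3.5,fy=3.5))
"
```

```text
lip in basket -0.0054 0.0446 0.1328 tilt 0.459
```

View pics/w8.png

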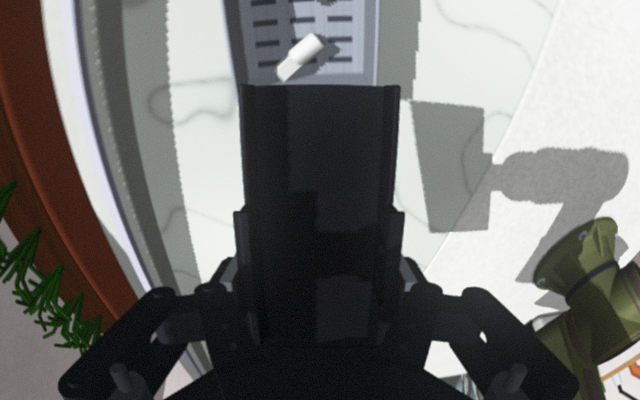

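View pics/s8.png

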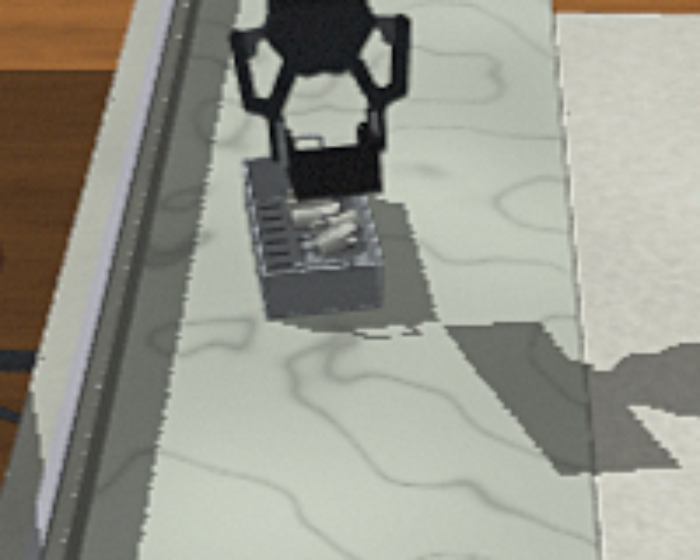

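```bash
python3 -c "
from poses import *
plan([((.58,-.05,.12),down(-80))],1,nmax=30,vmax=.03,wmax=.08)
"
```

```text
6 rows; t= 8.05 pos [ 0.5789 -0.1918  0.1941] F [-0.   0.1  0.2] w 0.0631
[{"tx": -0.0156, "ty": -0.0043, "tz": 0.0212, "rx": 0.004, "ry": 0.076, "rz": -0.003, "hand": 1}, {"tx": -0.0171, "ty": -0.0043, "tz": 0.02, "rx": 0.004, "ry": 0.076, "rz": -0.003, "hand": 1}, {"tx": -0.0185, "ty": -0.0043, "tz": 0.0187, "rx": 0.004, "ry": 0.075, "rz": -0.003, "hand": 1}, {"tx": -0.0199, "ty": -0.0043, "tz": 0.0172, "rx": 0.004, "ry": 0.076, "rz": -0.003, "hand": 1}, {"tx": -0.0212, "ty": -0.0042, "tz": 0.0157, "rx": 0.004, "ry": 0.076, "rz": -0.003, "hand": 1}, {"tx": -0.0222, "ty": -0.0043, "tz": 0.0141, "rx": 0.004, "ry": 0.076, "rz": -0.003, "hand": 1}]
```

Emit:
{"fn": "move_arm", "kwargs": {"moves": [{"tx":-0.016,"ty":-0.004,"tz":0.018,"rx":0.004,"ry":0.076,"rz":-0.003,"hand":1},{"tx":-0.017,"ty":-0.004,"tz":0.018,"rx":0.004,"ry":0.076,"rz":-0.003,"hand":1},{"tx":-0.0185,"ty":-0.004,"tz":0.018,"rx":0.004,"ry":0.076,"rz":-0.003,"hand":1},{"tx":-0.02,"ty":-0.004,"tz":0.017,"rx":0.004,"ry":0.076,"rz":-0.003,"hand":1},{"tx":-0.021,"ty":-0.004,"tz":0.015,"rx":0.004,"ry":0.076,"rz":-0.003,"hand":1},{"tx":-0.022,"ty":-0.004,"tz":0.014,"rx":0.004,"ry":0.076,"rz":-0.003,"hand":1},{"tx":0,"ty":0,"tz":0,"rx":0,"ry":0,"rz":0,"hand":1}]}}

```text
time: 8.63
tool_pos: [0.5798, -0.0465, 0.1266]
eef_rot: [0.004, 0.764, -0.645, 0.014]
wrist_force: [0.4, -1.4, -2.5]
width: 0.0628
```

```bash
python3 -c "
from poses import *
plan([((.58,-.045,.04),down(-80))],1,nmax=30,vmax=.018,wmax=.08)
f=arm.grab_frame('wrist');cv2.imwrite('pics/w9.png',f['img'])
f=arm.grab_frame('side');cv2.imwrite('pics/s9.png',cv2.resize(f['img'][40:200,230:430],None,fx=3.5,fy=3.5))
"
```

```text
5 rows; t= 8.63 pos [ 0.5798 -0.0465  0.1266] F [ 0.4 -1.4 -2.5] w 0.0628
[{"tx": -0.0008, "ty": 0.0001, "tz": 0.0173, "rx": -0.002, "ry": -0.005, "rz": -0.001, "hand": 1}, {"tx": -0.0006, "ty": 0.0001, "tz": 0.0173, "rx": -0.003, "ry": -0.006, "rz": -0.001, "hand": 1}, {"tx": -0.0006, "ty": -0.0, "tz": 0.0173, "rx": -0.002, "ry": -0.005, "rz": -0.001, "hand": 1}, {"tx": -0.0005, "ty": -0.0, "tz": 0.0174, "rx": -0.002, "ry": -0.005, "rz": -0.001, "hand": 1}, {"tx": -0.0004, "ty": -0.0001, "tz": 0.0173, "rx": -0.002, "ry": -0.006, "rz": -0.001, "hand": 1}]
```

View pics/w9.png

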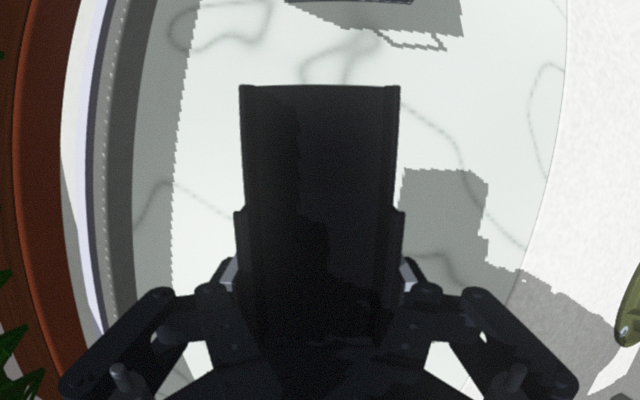

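View pics/s9.png

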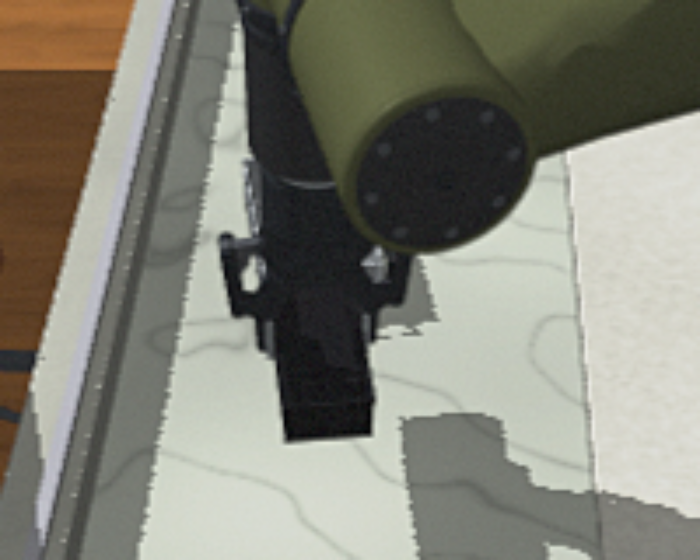

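Emit:
{"fn": "move_arm", "kwargs": {"moves": [{"tx":-0.001,"ty":0,"tz":0.018,"rx":-0.002,"ry":-0.006,"rz":0,"hand":1},{"tx":-0.001,"ty":0,"tz":0.018,"rx":-0.002,"ry":-0.006,"rz":0,"hand":1},{"tx":0,"ty":0,"tz":0.018,"rx":-0.002,"ry":-0.006,"rz":0,"hand":1},{"tx":0,"ty":0,"tz":0.017,"rx":-0.002,"ry":-0.006,"rz":0,"hand":1},{"tx":0,"ty":0,"tz":0.008,"rx":-0.002,"ry":-0.005,"rz":0,"hand":1},{"tx":0,"ty":0,"tz":0,"rx":0,"ry":0,"rz":0,"hand":1}]}}

```text
time: 9.23
tool_pos: [0.5865, -0.0521, 0.0569]
eef_rot: [-0.01, 0.76, -0.65, 0.002]
wrist_force: [-0.2, 0.4, -1.6]
width: 0.0629
```

```bash
python3 -c "
from poses import *
plan([((.58,-.042,.0275),down(-80))],1,nmax=30,vmax=.01,wmax=.08)
"
```

```text
4 rows; t= 9.23 pos [ 0.5865 -0.0521  0.0569] F [-0.2  0.4 -1.6] w 0.0629
[{"tx": -0.0027, "ty": 0.0013, "tz": 0.0074, "rx": -0.004, "ry": 0.003, "rz": -0.004, "hand": 1}, {"tx": -0.0027, "ty": 0.0013, "tz": 0.0073, "rx": -0.005, "ry": 0.002, "rz": -0.005, "hand": 1}, {"tx": -0.0027, "ty": 0.0013, "tz": 0.0074, "rx": -0.004, "ry": 0.003, "rz": -0.004, "hand": 1}, {"tx": -0.0027, "ty": 0.0012, "tz": 0.0074, "rx": -0.005, "ry": 0.003, "rz": -0.005, "hand": 1}]
```

Emit:
{"fn": "move_arm", "kwargs": {"moves": [{"tx":-0.003,"ty":0.001,"tz":0.009,"rx":-0.006,"ry":0.003,"rz":-0.004,"hand":1},{"tx":-0.003,"ty":0.001,"tz":0.009,"rx":-0.006,"ry":0.003,"rz":-0.004,"hand":1},{"tx":-0.003,"ty":0.001,"tz":0.007,"rx":-0.006,"ry":0.003,"rz":-0.004,"hand":1},{"tx":0,"ty":0,"tz":0,"rx":0,"ry":0,"rz":0,"hand":1}]}}

```text
time: 9.57
tool_pos: [0.5841, -0.0448, 0.0336]
eef_rot: [-0.001, 0.763, -0.646, 0.001]
wrist_force: [-1.1, -0.5, -1.9]
width: 0.0634
```

```bash
python3 -c "
from poses import *
plan([((.58,-.042,.0275),down(-80))],1,nmax=30,vmax=.01,wmax=.08)
"
```

```text
1 rows; t= 9.57 pos [ 0.5841 -0.0448  0.0336] F [-1.1 -0.5 -1.9] w 0.0634
[{"tx": -0.0034, "ty": 0.0036, "tz": 0.006, "rx": -0.003, "ry": 0.001, "rz": -0.009, "hand": 1}]
```

Emit:
{"fn": "move_arm", "kwargs": {"moves": [{"tx":0,"ty":0,"tz":0.006,"rx":-0.004,"ry":0,"rz":0,"hand":1},{"tx":0,"ty":0,"tz":0.002,"rx":0,"ry":0,"rz":0,"hand":1},{"tx":0,"ty":0,"tz":0,"rx":0,"ry":0,"rz":0,"hand":1}]}}

```text
time: 9.82
tool_pos: [0.5852, -0.0441, 0.027]
eef_rot: [-0.0, 0.764, -0.645, 0.0]
wrist_force: [-0.1, -0.3, 0.4]
width: 0.063
```

```bash
python3 -c "
from poses import *
plan([((.58,-.042,.0265),down(-80))],1,nmax=30,vmax=.01,wmax=.08)
"
```

```text
1 rows; t= 9.82 pos [ 0.5852 -0.0441  0.027 ] F [-0.1 -0.3  0.4] w 0.063
[{"tx": -0.0029, "ty": 0.0048, "tz": 0.0005, "rx": -0.001, "ry": -0.0, "rz": -0.007, "hand": 1}]
```

Emit:
{"fn": "move_arm", "kwargs": {"moves": [{"tx":0,"ty":0,"tz":0,"rx":0,"ry":0,"rz":0,"hand":0},{"tx":0,"ty":0,"tz":0,"rx":0,"ry":0,"rz":0,"hand":0},{"tx":0,"ty":0,"tz":0,"rx":0,"ry":0,"rz":0,"hand":0},{"tx":0,"ty":0,"tz":0,"rx":0,"ry":0,"rz":0,"hand":0},{"tx":0,"ty":0,"tz":-0.01,"rx":0,"ry":0,"rz":0,"hand":0},{"tx":0,"ty":0,"tz":-0.02,"rx":0,"ry":0,"rz":0,"hand":0},{"tx":0,"ty":0,"tz":-0.03,"rx":0,"ry":0,"rz":0,"hand":0},{"tx":0,"ty":0,"tz":-0.03,"rx":0,"ry":0,"rz":0,"hand":0},{"tx":0,"ty":0,"tz":-0.03,"rx":0,"ry":0,"rz":0,"hand":0}]}}

```text
time: 10.57
tool_pos: [0.5815, -0.0446, 0.1464]
eef_rot: [0.004, 0.764, -0.646, -0.004]
wrist_force: [1.2, 0.5, -0.8]
width: 0.0854
```

```bash
python3 -c "
from poses import *
p,r,s=cur();print(s['width'],s['q'].round(2))
f=arm.grab_frame('wrist');cv2.imwrite('pics/w10.png',f['img'])
f=arm.grab_frame('top');cv2.imwrite('pics/t10.png',cv2.resize(f['img'][120:300,200:540],None,fx=2.3,fy=2.3))
f=arm.grab_frame('side');cv2.imwrite('pics/s10.png',cv2.resize(f['img'][40:200,230:430],None,fx=3.5,fy=3.5))
"
```

```text
0.08538700373178168 [ 0.27  0.02 -0.13 -0.   -1.43 -0.1 ]
```

View pics/w10.png

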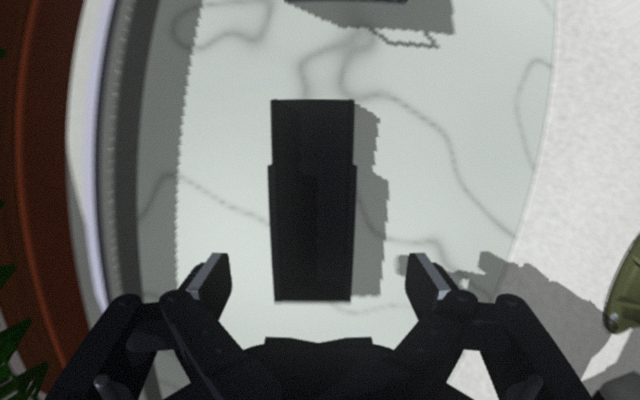

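View pics/t10.png

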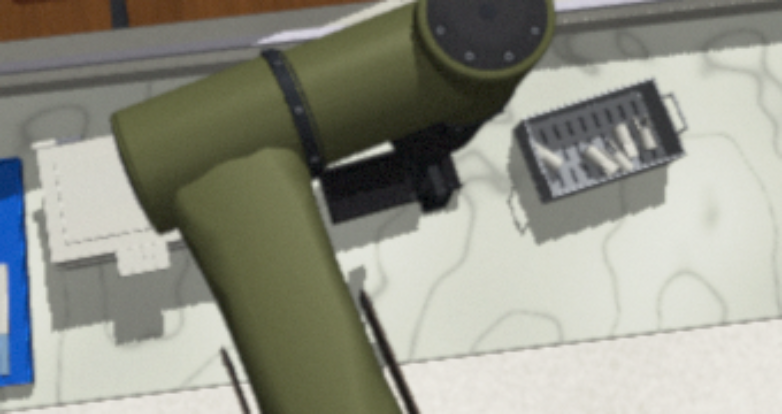

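View pics/s10.png

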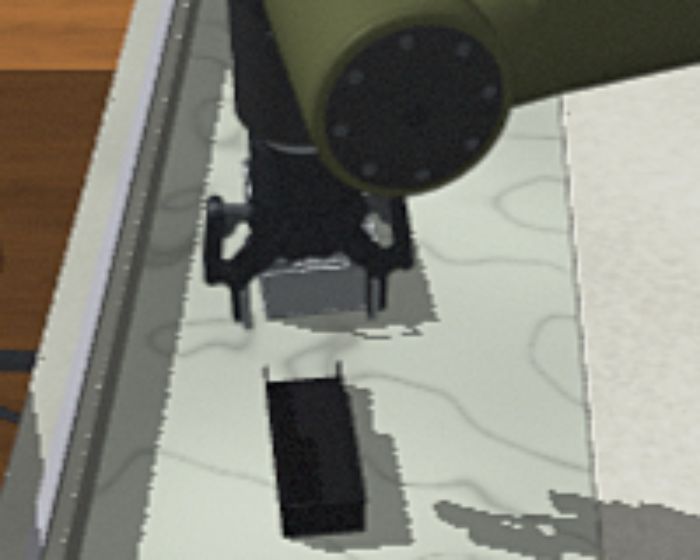

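```bash
python3 -c "
from poses import *
f=arm.grab_frame('top');cv2.imwrite('pics/t11.png',cv2.resize(f['img'][145:235,415:510],None,fx=6,fy=6,interpolation=cv2.INTER_CUBIC))
"
```

```text
(no output)
```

View pics/t11.png

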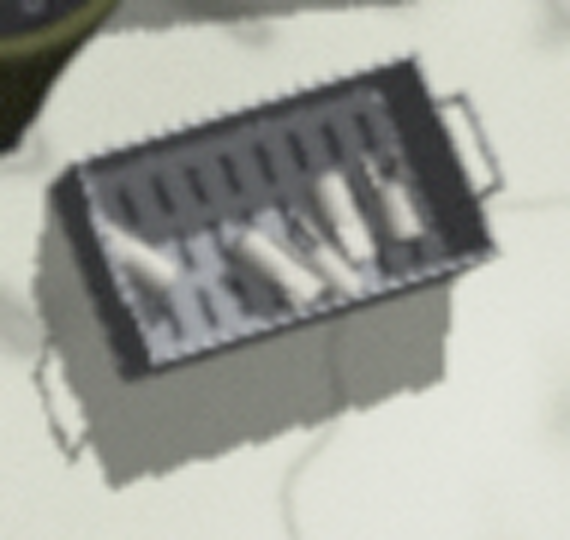

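```bash
cat >> plan.py <<'E'
import os
def log():
    s=arm.sense(); open("log.jsonl","a").write(json.dumps(dict(q=list(map(float,s["q"])),p=list(map(float,s["tool_pos"])),r=list(map(float,s["eef_rot"]))))+"\n")
E
python3 -c "
from poses import *
log()
plan([((.43,.13,.27),down(-86.3))],0,nmax=30,vmax=.03)"
```

```text
9 rows; t= 10.77 pos [ 0.5826 -0.0443  0.1468] F [ 0.3 -0.3 -0.2] w 0.085
[{"tx": -0.0219, "ty": 0.0136, "tz": -0.0136, "rx": 0.001, "ry": 0.0, "rz": 0.011, "hand": 0}, {"tx": -0.0218, "ty": 0.0138, "tz": -0.0136, "rx": 0.001, "ry": 0.0, "rz": 0.012, "hand": 0}, {"tx": -0.0216, "ty": 0.0141, "tz": -0.0136, "rx": 0.0, "ry": 0.0, "rz": 0.011, "hand": 0}, {"tx": -0.0215, "ty": 0.0143, "tz": -0.0136, "rx": 0.001, "ry": 0.0, "rz": 0.011, "hand": 0}, {"tx": -0.0212, "ty": 0.0145, "tz": -0.0136, "rx": 0.001, "ry": 0.0, "rz": 0.012, "hand": 0}, {"tx": -0.0212, "ty": 0.0148, "tz": -0.0136, "rx": 0.001, "ry": 0.0, "rz": 0.011, "hand": 0}, {"tx": -0.0209, "ty": 0.015, "tz": -0.0137, "rx": 0.001, "ry": 0.0, "rz": 0.012, "hand": 0}, {"tx": -0.0208, "ty": 0.0152, "tz": -0.0136, "rx": 0.0, "ry": 0.0, "rz": 0.011, "hand": 0}, {"tx": -0.0206, "ty": 0.0155, "tz": -0.0137, "rx": 0.001, "ry": 0.0, "rz": 0.011, "hand": 0}]
```

Emit:
{"fn": "move_arm", "kwargs": {"moves": [{"tx":-0.022,"ty":0.014,"tz":-0.014,"rx":0,"ry":0,"rz":0.012,"hand":0},{"tx":-0.022,"ty":0.014,"tz":-0.014,"rx":0,"ry":0,"rz":0.012,"hand":0},{"tx":-0.022,"ty":0.014,"tz":-0.014,"rx":0,"ry":0,"rz":0.012,"hand":0},{"tx":-0.022,"ty":0.014,"tz":-0.014,"rx":0,"ry":0,"rz":0.012,"hand":0},{"tx":-0.021,"ty":0.015,"tz":-0.014,"rx":0,"ry":0,"rz":0.012,"hand":0},{"tx":-0.021,"ty":0.015,"tz":-0.014,"rx":0,"ry":0,"rz":0.012,"hand":0},{"tx":-0.021,"ty":0.015,"tz":-0.014,"rx":0,"ry":0,"rz":0.012,"hand":0},{"tx":-0.021,"ty":0.015,"tz":-0.014,"rx":0,"ry":0,"rz":0.012,"hand":0},{"tx":-0.021,"ty":0.015,"tz":-0.014,"rx":0,"ry":0,"rz":0.012,"hand":0}]}}

```text
time: 11.52
tool_pos: [0.4221, 0.1344, 0.266]
eef_rot: [0.014, 0.723, -0.691, -0.009]
wrist_force: [1.3, 0.5, 0.5]
width: 0.0854
```

```bash
python3 -c "
from poses import *
log();p,r,s=cur();print(p,s['q'].round(3))"
```

```text
[0.4221139  0.13436227 0.2659888 ] [ 0.754 -0.355 -0.237 -0.016 -1.717 -0.712]
```

Emit:
{"fn": "move_arm", "kwargs": {"moves": [{"tx":0,"ty":0,"tz":0,"rx":0.1,"ry":0,"rz":0,"hand":0},{"tx":0,"ty":0,"tz":0,"rx":0.1,"ry":0,"rz":0,"hand":0},{"tx":0,"ty":0,"tz":0,"rx":0.1,"ry":0,"rz":0,"hand":0}]}}

```text
time: 11.77
tool_pos: [0.4225, 0.1386, 0.268]
eef_rot: [-0.098, 0.716, -0.684, 0.096]
wrist_force: [-1.3, -0.3, 0.4]
width: 0.0853
```

```bash
python3 -c "
from poses import *
log();p,r,s=cur();print(p,s['q'].round(3),r.as_matrix().round(2).tolist())"
```

```text
[0.42248333 0.1385612  0.26798162] [ 0.946 -0.636 -0.522  0.217 -1.515 -0.894] [[0.05, -0.96, 0.27], [-1.0, -0.05, 0.01], [0.0, -0.27, -0.96]]
```

```bash
cat > fk.py <<'E'
from h import *
import json
Rx=lambda a:R.from_euler('x',a);Ry=lambda a:R.from_euler('y',a);Rz=lambda a:R.from_euler('z',a)
def fk(q,k,full=False):
    a1,h,a2x,a2,f1x,f1y,f1z,f2x,f2y,f2z,d6x,d6z=k
    pts=[]
    Rr=Rz(q[0]);p=Rr.apply([a1,0,h]);pts.append(p)
    Rr=Rr*Ry(q[1]);p=p+Rr.apply([a2x,0,a2]);pts.append(p)
    Rr=Rr*Ry(-q[2]);p=p+Rr.apply([f1x,f1y,f1z]);pts.append(p)
    Rr=Rr*Rx(S4*q[3]);p=p+Rr.apply([f2x,f2y,f2z]);pts.append(p)
    Rr=Rr*Ry(-q[4]);p=p+Rr.apply([d6x,0,d6z]);pts.append(p)
    Rr=Rr*Rx(-q[5])
    return (p,Rr,pts) if full else (p,Rr)
S4=1
E
cat > fitk.py <<'E'
import fk; from fk import *
D=[([1.47571,.04082,.08375,-.00046,-1.61547,-.33371],[.24926,.54545,.25224],[.000893,.977106,-.21275,-.000123]),
([.274,.137,-.213,.001,-1.212,-1.944],[.6073,-.0337,.0361],[.004,.05,.999,.001]),
([.271,.069,-.084,-.004,-1.426,-1.942],[.6014,-.0354,.1437],[-.004,.05,.999,.001]),
([.033,.095,-.081,-.01,-1.421,-.066],[.5781,-.1745,.1292],[-.006,-.695,.719,.012])]
for l in open("log.jsonl"):
    d=json.loads(l);D.append((d["q"],d["p"],d["r"]))
for s4 in (1,-1):
    fk.S4=s4
    # tool rotation constant
    C=[fk.fk(q,[0]*12)[1].inv()*rot(r) for q,p,r in D]
    print(s4,"tool const",np.array([(C[0].inv()*c).magnitude() for c in C]).round(3)); print(C[0].as_matrix().round(2).tolist())
    def res(k): return np.r_[np.concatenate([fk.fk(q,k)[0]-p for q,p,r in D])/.001, (k-k0)/.3]
    k0=np.array([0,.25,0,.45,.2,0,0,.2,0,0,.3,0]);k0[5]=-.1;k0[8]=-.1
    s=least_squares(res,k0);print(s.x.round(3));print(res(s.x)[:3*len(D)].round(1))
E
python3 fitk.py
```

```text
Traceback (most recent call last):
  File "fitk.py", line 11, in <module>
    C=[fk.fk(q,[0]*12)[1].inv()*rot(r) for q,p,r in D]
       ^^^^^
AttributeError: 'function' object has no attribute 'fk'
```

```bash
mv fk.py kin.py; sed -i 's/import fk; from fk import \*/import kin as fk; from h import *; import json/' fitk.py; python3 fitk.py
```

```text
1 tool const [0.    0.002 0.008 0.019 0.002 0.032 0.435]
[[0.0, -0.0, 1.0], [-1.0, -0.0, 0.0], [0.0, -1.0, -0.0]]
[ 0.025  0.154  0.001  0.4    0.276 -0.474 -0.599  0.276  0.277  0.6
  0.325 -0.026]
[-0.2 -0.   0.2  0.1  0.3  0.2 -0.2 -0.1 -0.4 -0.1 -0.1 -0.3  0.   0.2
  0.3  0.4 -0.2  0.1 -0.1 -0.  -0.1]
-1 tool const [0.    0.001 0.002 0.001 0.    0.    0.   ]
[[-0.0, 0.0, 1.0], [-1.0, 0.0, -0.0], [-0.0, -1.0, 0.0]]
[ 0.015  0.154 -0.001  0.4    0.276  0.013  0.     0.276 -0.209 -0.
  0.325 -0.014]
[ 0.   0.   0.1  0.1 -0.   0.2 -0.1 -0.2 -0.3 -0.   0.2 -0.1  0.1  0.
  0.1  0.  -0.   0.  -0.  -0.  -0. ]
```

```bash
cat >> kin.py <<'E'
S4=-1
K=[.015,.154,-.001,.4,.276,.013,0,.276,-.209,0,.325,-.014]
C=R.from_matrix(np.array([[0,0,1],[-1,0,0],[0,-1,0.]]))
LO=np.array([-2.56,-1.29,-1.08,-3.29,-2.81,-2.99]);HI=np.array([2.56,2.01,1.49,1.98,-.18,2.99])
def tcp(q):
    p,r,pts=fk(q,K,True);return p,r*C,pts
def ik(P,Q,q0):
    def f(q):
        p,r,_=tcp(q);return np.r_[(p-P)/.1,(r.inv()*Q).as_rotvec()]
    s=least_squares(f,np.clip(q0,LO+.01,HI-.01),bounds=(LO,HI));return s.x,np.abs(s.fun).max()
BX=(.5979,.2693,np.radians(3.7))
e=np.array([np.cos(BX[2]),np.sin(BX[2]),0]);b=np.array([-e[1],e[0],0]);zz=np.array([0,0,1.])
H=np.array([BX[0],BX[1],.068])+.07*e
def lidpose(th,tt,al,reach=.155,up=.0025,side=0.):
    """lid angle th, tool plane angle tt, in-plane angle al; grasp point at reach from hinge in lid plane, up above lower face"""
    u=np.cos(th)*e-np.sin(th)*zz;m=np.sin(th)*e+np.cos(th)*zz
    ut=np.cos(tt)*e-np.sin(tt)*zz;mt=np.sin(tt)*e+np.cos(tt)*zz
    d=np.cos(al)*ut+np.sin(al)*b;y=-mt;x=np.cross(y,d)
    return H-reach*u+up*m+side*b-.003*d, R.from_matrix(np.c_[x,y,d])
E
python3 - <<'E'
from kin import *
q0=[ 0.946,-0.636,-0.522,0.217,-1.515,-0.894]
for tt in (30,45,60):
  for al in (-30,0,20,40,60):
    P,Q=lidpose(0 if tt<60 else 1.05,np.radians(tt),np.radians(al))
    q,e_=ik(P,Q,q0); p,r,pts=tcp(q)
    print(tt,al,q.round(2),round(e_,3),"elbow",pts[1].round(2),"wr1",pts[2].round(2),"wr2",pts[3].round(2))
E
```

```text
30 -30 [ 1.13  0.02 -0.97  1.25 -1.25 -2.24] 0.0 elbow [0.01 0.02 0.55] wr1 [0.06 0.16 0.32] wr2 [0.26 0.42 0.2 ]
30 0 [ 1.04 -0.31 -1.08  1.15 -0.86 -1.9 ] 0.227 elbow [-0.06 -0.09  0.53] wr1 [0.03 0.08 0.34] wr2 [0.28 0.33 0.29]
30 20 [ 0.82 -0.68 -1.08  0.07 -0.18 -0.44] 0.261 elbow [-0.16 -0.17  0.46] wr1 [0.   0.02 0.36] wr2 [0.33 0.07 0.26]
30 40 [ 0.34 -0.53 -0.74 -1.13 -0.51  0.93] 0.0 elbow [-0.18 -0.06  0.5 ] wr1 [0.07 0.04 0.44] wr2 [0.32 0.03 0.2 ]
30 60 [-0.06 -0.1  -0.5  -1.45 -1.17  1.43] 0.0 elbow [-0.03  0.    0.55] wr1 [ 0.23 -0.    0.45] wr2 [ 0.4  -0.04  0.15]
45 -30 [ 1.16 -0.   -0.83  0.97 -1.22 -1.9 ] 0.0 elbow [0.   0.01 0.55] wr1 [0.07 0.19 0.35] wr2 [0.3  0.43 0.26]
45 0 [ 1.01 -0.43 -1.08  0.96 -0.73 -1.64] 0.072 elbow [-0.08 -0.13  0.52] wr1 [0.02 0.06 0.35] wr2 [0.3  0.28 0.32]
45 20 [ 0.9  -0.61 -1.08  0.47 -0.41 -1.03] 0.104 elbow [-0.13 -0.17  0.48] wr1 [0.01 0.03 0.36] wr2 [0.33 0.14 0.32]
45 40 [ 0.5  -0.5  -0.7  -0.75 -0.54  0.34] 0.0 elbow [-0.16 -0.09  0.5 ] wr1 [0.07 0.06 0.45] wr2 [0.36 0.04 0.26]
45 60 [ 0.02 -0.11 -0.44 -1.31 -1.15  1.06] 0.0 elbow [-0.03 -0.    0.55] wr1 [0.23 0.02 0.46] wr2 [ 0.43 -0.03  0.18]
60 -30 [ 1.01  0.09 -0.35  0.71 -1.39 -1.31] 0.0 elbow [0.03 0.04 0.55] wr1 [0.15 0.26 0.44] wr2 [0.45 0.44 0.45]
60 0 [ 0.9  -0.23 -0.49  0.46 -0.99 -1.03] 0.0 elbow [-0.05 -0.06  0.54] wr1 [0.11 0.16 0.47] wr2 [0.43 0.27 0.49]
60 20 [ 0.75 -0.32 -0.43  0.04 -0.84 -0.61] 0.0 elbow [-0.08 -0.08  0.53] wr1 [0.11 0.12 0.5 ] wr2 [0.45 0.16 0.48]
60 40 [ 0.43 -0.25 -0.24 -0.61 -0.95  0.03] 0.0 elbow [-0.08 -0.03  0.54] wr1 [0.17 0.09 0.54] wr2 [0.49 0.05 0.43]
60 60 [ 0.11 -0.05 -0.09 -1.11 -1.27  0.48] 0.0 elbow [-0.01 -0.    0.55] wr1 [0.27 0.04 0.54] wr2 [ 0.54 -0.02  0.35]
```

```bash
cat >> kin.py <<'E'
T0=H-.17*e
def hook(tt,al,back=0.,depth=.030,lift=.012,side=-.018):
    P,Q=lidpose(0,tt,al); M=Q.as_matrix();d=M[:,2];mt=-M[:,1]
    return T0+side*b+(depth-.019-.003-back)*d+lift*mt,Q
def path(P0,Q0,P1,Q1,q0,n=12):
    rv=(Q0.inv()*Q1).as_rotvec();q=np.array(q0)
    for k in range(1,n+1):
        q,er=ik(P0+(P1-P0)*k/n,Q0*R.from_rotvec(rv*k/n),q);_,_,pts=tcp(q)
        print(q.round(2),round(er,3),"wr1",pts[2].round(2),"wr2",pts[3].round(2),"tcp",pts[4].round(3))
    return q
E
python3 - <<'E'
from kin import *
from poses import cur,plan
p,r,s=cur()
tt,al=np.radians([30,50])
P1,Q1=hook(tt,al,back=.09); print("T0",T0,"target",P1,hook(tt,al)[0],"rot",(r.inv()*Q1).as_rotvec())
q=path(p,r,P1,Q1,s['q'])
print("ins");q=path(P1,Q1,hook(tt,al)[0],Q1,q,3)
for th in(10,20,30,40,50,60):
    P,Q=lidpose(np.radians(th),max(tt,np.radians(th)),al,reach=.163,side=-.012); q,er=ik(P,Q,q);print(th,q.round(2),round(er,3),tcp(q)[2][3].round(2),P.round(3))
E
```

```text
T0 [0.49810844 0.26284677 0.068     ] target [0.46375932 0.17964106 0.1047466 ] [0.50930612 0.25167445 0.07582115] rot [ 0.71641241 -0.84227732 -0.3489232 ]
[ 0.94 -0.71 -0.6   0.22 -1.42 -0.86] 0.0 wr1 [0.01 0.03 0.49] wr2 [0.33 0.13 0.56] tcp [0.426 0.142 0.254]
[ 0.93 -0.79 -0.67  0.21 -1.33 -0.82] 0.0 wr1 [-0.01  0.01  0.47] wr2 [0.32 0.11 0.54] tcp [0.429 0.145 0.241]
[ 0.92 -0.87 -0.75  0.2  -1.24 -0.78] 0.0 wr1 [-0.02 -0.01  0.45] wr2 [0.31 0.08 0.52] tcp [0.433 0.149 0.227]
[ 0.9  -0.94 -0.82  0.18 -1.15 -0.72] 0.0 wr1 [-0.03 -0.02  0.42] wr2 [0.3  0.06 0.49] tcp [0.436 0.152 0.214]
[ 0.87 -1.01 -0.88  0.14 -1.06 -0.64] 0.0 wr1 [-0.04 -0.03  0.4 ] wr2 [0.29 0.04 0.47] tcp [0.44  0.156 0.2  ]
[ 0.82 -1.06 -0.93  0.08 -0.97 -0.55] 0.0 wr1 [-0.05 -0.04  0.38] wr2 [0.29 0.02 0.44] tcp [0.443 0.159 0.186]
[ 0.76 -1.1  -0.97 -0.02 -0.88 -0.42] 0.0 wr1 [-0.06 -0.04  0.37] wr2 [0.28 0.   0.4 ] tcp [0.447 0.163 0.173]
[ 0.67 -1.09 -0.97 -0.18 -0.8  -0.23] 0.0 wr1 [-0.06 -0.03  0.37] wr2 [ 0.29 -0.02  0.37] tcp [0.45  0.166 0.159]
[ 0.51 -1.01 -0.91 -0.45 -0.77  0.1 ] 0.0 wr1 [-0.05 -0
[... 541 characters left out ...]
 1.24] 0.0 wr1 [0.12 0.01 0.45] wr2 [ 0.34 -0.04  0.19] tcp [0.494 0.228 0.085]
[ 0.03 -0.33 -0.62 -1.37 -0.93  1.28] 0.0 wr1 [0.15 0.02 0.45] wr2 [ 0.36 -0.02  0.18] tcp [0.509 0.252 0.076]
10 [ 0.05 -0.4  -0.62 -1.32 -0.92  1.19] 0.0 [ 0.35 -0.02  0.2 ] [0.507 0.249 0.1  ]
20 [ 0.08 -0.43 -0.59 -1.28 -0.91  1.1 ] 0.0 [ 0.36 -0.02  0.23] [0.515 0.25  0.127]
30 [ 0.1  -0.44 -0.55 -1.24 -0.91  1.04] 0.0 [ 0.37 -0.02  0.26] [0.527 0.25  0.153]
40 [ 0.18 -0.39 -0.44 -1.07 -0.93  0.72] 0.0 [ 0.41 -0.01  0.31] [0.544 0.251 0.176]
50 [ 0.22 -0.3  -0.31 -0.96 -1.01  0.48] 0.0 [ 0.46 -0.01  0.36] [0.565 0.253 0.196]
60 [ 0.23 -0.17 -0.15 -0.89 -1.13  0.29] 0.0 [ 0.51 -0.    0.4 ] [0.589 0.254 0.212]
```

```bash
python3 - <<'E'
from kin import *
from poses import cur,plan
p,r,s=cur()
tt,al=np.radians([30,50])
P1,Q1=hook(tt,al,back=.09); Pm=np.array([.50,.10,.26])
q=path(p,r,Pm,Q1,s['q'],6);path(Pm,Q1,P1,Q1,q,4)
plan([(Pm,Q1)],.5,wmax=.1,nmax=20)
E
```

```text
[ 0.89 -0.77 -0.61  0.19 -1.36 -0.77] 0.0 wr1 [-0.    0.02  0.49] wr2 [0.32 0.09 0.57] tcp [0.435 0.132 0.267]
[ 0.79 -0.87 -0.67  0.11 -1.21 -0.59] 0.0 wr1 [-0.02 -0.01  0.47] wr2 [0.31 0.04 0.55] tcp [0.448 0.126 0.265]
[ 0.62 -0.91 -0.67 -0.08 -1.08 -0.32] 0.0 wr1 [-0.04 -0.01  0.46] wr2 [ 0.31 -0.02  0.51] tcp [0.461 0.119 0.264]
[ 0.34 -0.85 -0.59 -0.45 -1.04  0.11] 0.0 wr1 [-0.02  0.01  0.49] wr2 [ 0.31 -0.08  0.47] tcp [0.474 0.113 0.263]
[-0.02 -0.71 -0.48 -0.89 -1.16  0.6 ] 0.0 wr1 [0.02 0.01 0.52] wr2 [ 0.33 -0.13  0.42] tcp [0.487 0.106 0.261]
[-0.29 -0.54 -0.42 -1.2  -1.35  0.95] 0.0 wr1 [ 0.08 -0.01  0.53] wr2 [ 0.35 -0.17  0.37] tcp [0.5  0.1  0.26]
[-0.25 -0.56 -0.5  -1.21 -1.29  0.99] 0.0 wr1 [ 0.08 -0.01  0.51] wr2 [ 0.34 -0.15  0.33] tcp [0.491 0.12  0.221]
[-0.2  -0.57 -0.58 -1.23 -1.23  1.04] 0.0 wr1 [ 0.08 -0.    0.49] wr2 [ 0.33 -0.13  0.29] tcp [0.482 0.14  0.182]
[-0.17 -0.57 -0.65 -1.25 -1.17  1.1 ] 0.0 wr1 [0.08 0.   0.47] wr2 [ 0.32 -0.11  0.25] tcp [0.473 0.16  0.144]
[-0.13 -0.54 -0.7  -1.28 -1.11  1.18] 0.0 wr1 [0.08 0.   0.45] wr2 [ 0.31 -0.09  0.21] tc
[... 563 characters left out ...]
0.029, "hand": 0.5}, {"tx": 0.0052, "ty": -0.0045, "tz": 0.0024, "rx": 0.06, "ry": -0.07, "rz": -0.029, "hand": 0.5}, {"tx": 0.0054, "ty": -0.0042, "tz": 0.0023, "rx": 0.06, "ry": -0.07, "rz": -0.03, "hand": 0.5}, {"tx": 0.0057, "ty": -0.004, "tz": 0.0021, "rx": 0.06, "ry": -0.071, "rz": -0.029, "hand": 0.5}, {"tx": 0.0059, "ty": -0.0036, "tz": 0.002, "rx": 0.059, "ry": -0.07, "rz": -0.029, "hand": 0.5}, {"tx": 0.0062, "ty": -0.0033, "tz": 0.0017, "rx": 0.06, "ry": -0.07, "rz": -0.029, "hand": 0.5}]
[{"tx": 0.0064, "ty": -0.0031, "tz": 0.0015, "rx": 0.06, "ry": -0.07, "rz": -0.029, "hand": 0.5}, {"tx": 0.0066, "ty": -0.0028, "tz": 0.0013, "rx": 0.059, "ry": -0.07, "rz": -0.029, "hand": 0.5}]
```

Emit:
{"fn": "move_arm", "kwargs": {"moves": [{"tx":0.02,"ty":-0.023,"tz":0.006,"rx":0,"ry":0,"rz":0,"hand":0.5},{"tx":0.02,"ty":-0.023,"tz":0.006,"rx":0,"ry":0,"rz":0,"hand":0.5},{"tx":0.02,"ty":-0.023,"tz":0.006,"rx":0,"ry":0,"rz":0,"hand":0.5},{"tx":0.02,"ty":-0.023,"tz":0.006,"rx":0,"ry":0,"rz":0,"hand":0.5}]}}

```text
time: 12.1
tool_pos: [0.5127, 0.0741, 0.2672]
eef_rot: [-0.107, 0.73, -0.668, 0.096]
wrist_force: [0.3, 1.1, 0.3]
width: 0.0426
```

```bash
python3 - <<'E'
from kin import *
from poses import cur,plan
p,r,s=cur();print(p,s['width'])
tt,al=np.radians([30,50])
P1,Q1=hook(tt,al,back=.09); Pm=np.array([.51,.08,.26])
q=path(p,r,Pm,Q1,s['q'],6)
plan([(Pm,Q1)],.5,wmax=.1,nmax=10)
E
```

```text
[0.51268031 0.07414298 0.26720426] 0.04258597308871747
[ 0.57 -0.55 -0.44  0.06 -1.26 -0.42] 0.0 wr1 [0.06 0.05 0.52] wr2 [0.4  0.03 0.57] tcp [0.512 0.075 0.266]
[ 0.48 -0.64 -0.48 -0.08 -1.15 -0.24] 0.0 wr1 [0.04 0.03 0.52] wr2 [ 0.38 -0.02  0.54] tcp [0.512 0.076 0.265]
[ 0.34 -0.68 -0.48 -0.31 -1.08  0.02] 0.0 wr1 [0.03 0.02 0.52] wr2 [ 0.36 -0.07  0.51] tcp [0.511 0.077 0.264]
[ 0.12 -0.66 -0.44 -0.63 -1.11  0.37] 0.0 wr1 [0.04 0.02 0.53] wr2 [ 0.35 -0.12  0.47] tcp [0.511 0.078 0.262]
[-0.13 -0.58 -0.4  -0.96 -1.23  0.71] 0.0 wr1 [0.07 0.   0.54] wr2 [ 0.35 -0.16  0.42] tcp [0.51  0.079 0.261]
[-0.33 -0.48 -0.38 -1.22 -1.39  0.99] 0.0 wr1 [ 0.1  -0.02  0.54] wr2 [ 0.36 -0.19  0.37] tcp [0.51 0.08 0.26]
12 rows; t= 12.1 pos [0.5127 0.0741 0.2672] F [0.3 1.1 0.3] w 0.0426
[{"tx": -0.0005, "ty": 0.0003, "tz": 0.0005, "rx": 0.06, "ry": -0.068, "rz": -0.026, "hand": 0.5}, {"tx": -0.0005, "ty": 0.0004, "tz": 0.0006, "rx": 0.059, "ry": -0.067, "rz": -0.026, "hand": 0.5}, {"tx": -0.0004, "ty": 0.0004, "tz": 0.0005, "rx": 0.06, "ry": -0.068, "rz": -0.026, "hand": 0.5}, {"tx": -0.0005, "
[... 168 characters left out ...]
and": 0.5}, {"tx": -0.0003, "ty": 0.0005, "tz": 0.0006, "rx": 0.06, "ry": -0.068, "rz": -0.026, "hand": 0.5}, {"tx": -0.0004, "ty": 0.0004, "tz": 0.0005, "rx": 0.06, "ry": -0.067, "rz": -0.026, "hand": 0.5}, {"tx": -0.0003, "ty": 0.0005, "tz": 0.0006, "rx": 0.059, "ry": -0.068, "rz": -0.026, "hand": 0.5}, {"tx": -0.0003, "ty": 0.0006, "tz": 0.0005, "rx": 0.06, "ry": -0.067, "rz": -0.026, "hand": 0.5}, {"tx": -0.0003, "ty": 0.0005, "tz": 0.0005, "rx": 0.06, "ry": -0.068, "rz": -0.026, "hand": 0.5}]
[{"tx": -0.0002, "ty": 0.0006, "tz": 0.0005, "rx": 0.059, "ry": -0.068, "rz": -0.026, "hand": 0.5}, {"tx": -0.0002, "ty": 0.0006, "tz": 0.0005, "rx": 0.06, "ry": -0.067, "rz": -0.027, "hand": 0.5}]
```

Width is 42.6 mm at hand 0.5. Next I rotate into the hook orientation.

Emit:
{"fn": "move_arm", "kwargs": {"moves": [{"tx":0,"ty":0,"tz":0,"rx":0.06,"ry":-0.068,"rz":-0.026,"hand":0.5},{"tx":0,"ty":0,"tz":0,"rx":0.06,"ry":-0.068,"rz":-0.026,"hand":0.5},{"tx":0,"ty":0,"tz":0,"rx":0.06,"ry":-0.068,"rz":-0.026,"hand":0.5},{"tx":0,"ty":0,"tz":0,"rx":0.06,"ry":-0.068,"rz":-0.026,"hand":0.5},{"tx":0,"ty":0,"tz":0,"rx":0.06,"ry":-0.068,"rz":-0.026,"hand":0.5},{"tx":0,"ty":0,"tz":0,"rx":0.06,"ry":-0.068,"rz":-0.026,"hand":0.5},{"tx":0,"ty":0,"tz":0,"rx":0.06,"ry":-0.068,"rz":-0.026,"hand":0.5},{"tx":0,"ty":0,"tz":0,"rx":0.06,"ry":-0.068,"rz":-0.026,"hand":0.5},{"tx":0,"ty":0,"tz":0,"rx":0.06,"ry":-0.068,"rz":-0.026,"hand":0.5},{"tx":0,"ty":0,"tz":0,"rx":0.06,"ry":-0.068,"rz":-0.026,"hand":0.5}]}}

```text
time: 12.93
tool_pos: [0.5142, 0.076, 0.2538]
eef_rot: [-0.517, 0.737, -0.432, 0.051]
wrist_force: [-1.8, 0.2, -2.7]
width: 0.0424
```

```bash
python3 - <<'E'
from kin import *
from poses import cur,plan
p,r,s=cur();print(p,s['q'].round(2))
tt,al=np.radians([30,50])
P1,Q1=hook(tt,al,back=.08)
q=path(p,r,P1,Q1,s['q'],4)
plan([(P1+[0,0,.02],Q1)],.5,wmax=.08,nmax=10,vmax=.03)
E
```

```text
[0.51421798 0.07603205 0.25383091] [-0.14 -0.54 -0.41 -0.99 -1.21  0.78]
[-0.15 -0.57 -0.48 -1.05 -1.2   0.85] 0.0 wr1 [0.07 0.   0.51] wr2 [ 0.35 -0.14  0.36] tcp [0.503 0.104 0.216]
[-0.13 -0.58 -0.57 -1.12 -1.15  0.93] 0.0 wr1 [0.07 0.   0.49] wr2 [ 0.34 -0.12  0.31] tcp [0.492 0.132 0.178]
[-0.12 -0.57 -0.64 -1.2  -1.11  1.05] 0.0 wr1 [0.07 0.   0.47] wr2 [ 0.33 -0.1   0.26] tcp [0.48 0.16 0.14]
[-0.11 -0.52 -0.7  -1.29 -1.09  1.19] 0.0 wr1 [0.09 0.   0.45] wr2 [ 0.32 -0.08  0.21] tcp [0.469 0.188 0.102]
6 rows; t= 12.93 pos [0.5142 0.076  0.2538] F [-1.8  0.2 -2.7] w 0.0424
[{"tx": -0.0094, "ty": 0.0205, "tz": 0.0196, "rx": 0.019, "ry": -0.02, "rz": -0.007, "hand": 0.5}, {"tx": -0.0091, "ty": 0.0208, "tz": 0.0193, "rx": 0.019, "ry": -0.019, "rz": -0.007, "hand": 0.5}, {"tx": -0.0089, "ty": 0.021, "tz": 0.0191, "rx": 0.019, "ry": -0.02, "rz": -0.006, "hand": 0.5}, {"tx": -0.0086, "ty": 0.0214, "tz": 0.0189, "rx": 0.019, "ry": -0.019, "rz": -0.007, "hand": 0.5}, {"tx": -0.0084, "ty": 0.0217, "tz": 0.0187, "rx": 0.019, "ry": -0.02, "rz": -0.007, "hand": 0.5}, {"tx": -0.0083, "ty": 0.022, "tz": 0.0184, "rx": 0.019, "ry": -0.019, "rz": -0.006, "hand": 0.5}]
```

Emit:
{"fn": "move_arm", "kwargs": {"moves": [{"tx":-0.009,"ty":0.0205,"tz":0.0195,"rx":0.02,"ry":-0.02,"rz":-0.007,"hand":0.5},{"tx":-0.009,"ty":0.0205,"tz":0.0195,"rx":0.02,"ry":-0.02,"rz":-0.007,"hand":0.5},{"tx":-0.009,"ty":0.021,"tz":0.019,"rx":0.02,"ry":-0.02,"rz":-0.007,"hand":0.5},{"tx":-0.009,"ty":0.021,"tz":0.019,"rx":0.02,"ry":-0.02,"rz":-0.007,"hand":0.5},{"tx":-0.0085,"ty":0.0215,"tz":0.0185,"rx":0.02,"ry":-0.02,"rz":-0.007,"hand":0.5},{"tx":0,"ty":0,"tz":0,"rx":0,"ry":0,"rz":0,"hand":0.5}]}}

```text
time: 13.43
tool_pos: [0.4781, 0.1607, 0.1336]
eef_rot: [-0.576, 0.711, -0.4, 0.049]
wrist_force: [-0.8, -0.5, -0.9]
width: 0.0427
```

```bash
python3 - <<'E'
from kin import *
from poses import cur,plan,arm
p,r,s=cur();print(p,s['q'].round(2))
tt,al=np.radians([30,50])
P1,Q1=hook(tt,al,back=.07)
plan([(P1,Q1)],.5,wmax=.08,nmax=10,vmax=.02)
f=arm.grab_frame('wrist');im=f['img'].copy()
M=np.array([[-.1,.03,.068],[-.1,-.03,.068],[-.07,.03,.068],[-.07,-.03,.068],[-.07,-.105,.073],[.07,-.105,.073],[-.07,.105,.073]])
u=projw(f,pose(*BX,M));print(u.round(0).tolist())
for a in u: cv2.circle(im,tuple(int(v) for v in a),3,(0,0,255),1)
cv2.imwrite('pics/w12.png',im)
f=arm.grab_frame('side');cv2.imwrite('pics/s12.png',f['img'])
E
```

```text
[0.47810713 0.16074314 0.13355422] [-0.1  -0.56 -0.68 -1.25 -1.06  1.09]
3 rows; t= 13.43 pos [0.4781 0.1607 0.1336] F [-0.8 -0.5 -0.9] w 0.0427
[{"tx": -0.0036, "ty": 0.0106, "tz": 0.0122, "rx": -0.001, "ry": -0.011, "rz": -0.007, "hand": 0.5}, {"tx": -0.0036, "ty": 0.0106, "tz": 0.0123, "rx": -0.001, "ry": -0.011, "rz": -0.007, "hand": 0.5}, {"tx": -0.0035, "ty": 0.0105, "tz": 0.0123, "rx": -0.0, "ry": -0.011, "rz": -0.008, "hand": 0.5}]
[[369.0, 248.0], [380.0, 222.0], [351.0, 222.0], [357.0, 191.0], [362.0, 131.0], [258.0, 22.0], [342.0, 249.0]]
```

View pics/w12.png

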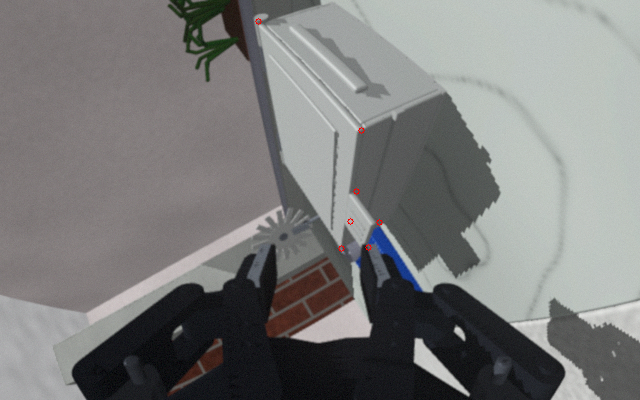

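View pics/s12.png

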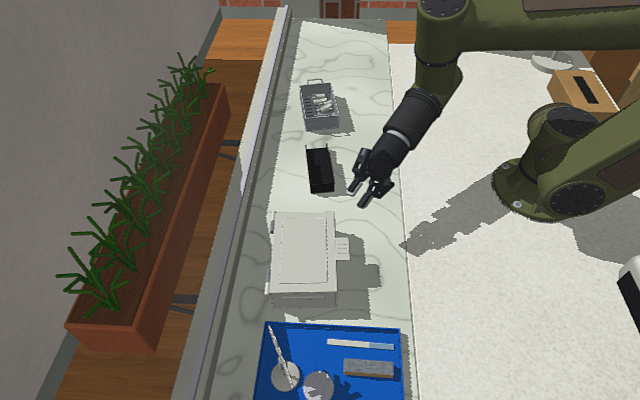

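Emit:
{"fn": "move_arm", "kwargs": {"moves": [{"tx":-0.0036,"ty":0.0105,"tz":0.0122,"rx":0,"ry":-0.011,"rz":-0.007,"hand":0.5},{"tx":-0.0036,"ty":0.0105,"tz":0.0122,"rx":0,"ry":-0.011,"rz":-0.007,"hand":0.5},{"tx":-0.0036,"ty":0.0105,"tz":0.0122,"rx":0,"ry":-0.011,"rz":-0.007,"hand":0.5},{"tx":0,"ty":0,"tz":0,"rx":0,"ry":0,"rz":0,"hand":0.5}]}}

```text
time: 13.87
tool_pos: [0.4802, 0.1917, 0.1087]
eef_rot: [-0.581, 0.718, -0.379, 0.051]
wrist_force: [-0.6, 0.8, -0.8]
width: 0.0426
```

```bash
python3 - <<'E'
from kin import *
from poses import cur,plan,arm
tt,al=np.radians([30,50])
P1,Q1=hook(tt,al,back=.04)
plan([(P1,Q1)],.5,wmax=.08,nmax=10,vmax=.015)
f=arm.grab_frame('wrist');cv2.imwrite('pics/w13.png',f['img'])
E
```

```text
3 rows; t= 13.87 pos [0.4802 0.1917 0.1087] F [-0.6  0.8 -0.8] w 0.0426
[{"tx": -0.0011, "ty": 0.0041, "tz": 0.0111, "rx": -0.002, "ry": -0.002, "rz": 0.005, "hand": 0.5}, {"tx": -0.001, "ty": 0.004, "tz": 0.011, "rx": -0.002, "ry": -0.002, "rz": 0.005, "hand": 0.5}, {"tx": -0.001, "ty": 0.004, "tz": 0.0111, "rx": -0.002, "ry": -0.003, "rz": 0.006, "hand": 0.5}]
```

View pics/w13.png

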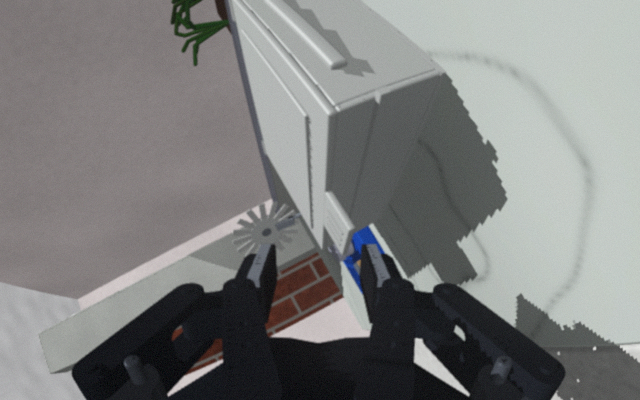

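Emit:
{"fn": "move_arm", "kwargs": {"moves": [{"tx":-0.001,"ty":0.007,"tz":0.009,"rx":0,"ry":0,"rz":0.005,"hand":0.5},{"tx":-0.001,"ty":0.007,"tz":0.009,"rx":0,"ry":0,"rz":0.005,"hand":0.5},{"tx":-0.001,"ty":0.004,"tz":0.009,"rx":0,"ry":0,"rz":0.005,"hand":0.5},{"tx":0,"ty":0,"tz":0,"rx":0,"ry":0,"rz":0,"hand":0.5}]}}

```text
time: 14.25
tool_pos: [0.4871, 0.2136, 0.0898]
eef_rot: [-0.582, 0.715, -0.383, 0.051]
wrist_force: [0.1, 0.2, -0.4]
width: 0.0426
```

```bash
python3 - <<'E'
from kin import *
from poses import cur,plan,arm
tt,al=np.radians([30,50])
P1,Q1=hook(tt,al,back=.0)
plan([(P1,Q1)],.5,wmax=.08,nmax=10,vmax=.012)
f=arm.grab_frame('wrist');cv2.imwrite('pics/w14.png',f['img'])
E
```

```text
4 rows; t= 14.25 pos [0.4871 0.2136 0.0898] F [ 0.1  0.2 -0.4] w 0.0426
[{"tx": -0.0006, "ty": 0.0001, "tz": 0.0115, "rx": -0.002, "ry": -0.003, "rz": 0.002, "hand": 0.5}, {"tx": -0.0005, "ty": 0.0, "tz": 0.0116, "rx": -0.003, "ry": -0.003, "rz": 0.001, "hand": 0.5}, {"tx": -0.0006, "ty": 0.0, "tz": 0.0115, "rx": -0.002, "ry": -0.002, "rz": 0.002, "hand": 0.5}, {"tx": -0.0005, "ty": 0.0, "tz": 0.0116, "rx": -0.003, "ry": -0.003, "rz": 0.002, "hand": 0.5}]
```

View pics/w14.png

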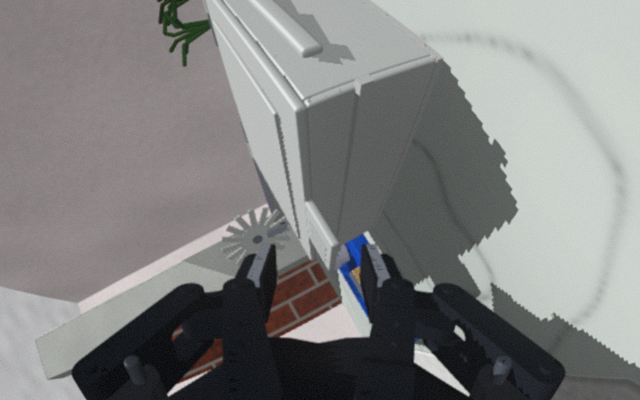

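Emit:
{"fn": "move_arm", "kwargs": {"moves": [{"tx":0,"ty":0.001,"tz":0.0115,"rx":-0.002,"ry":-0.003,"rz":0.002,"hand":0.5},{"tx":0,"ty":0.001,"tz":0.0115,"rx":-0.002,"ry":-0.003,"rz":0.002,"hand":0.5},{"tx":0,"ty":0,"tz":0,"rx":0,"ry":0,"rz":0,"hand":0.5}]}}

```text
time: 14.55
tool_pos: [0.4989, 0.2318, 0.0818]
eef_rot: [-0.582, 0.716, -0.382, 0.047]
wrist_force: [-0.2, -0.2, 0.4]
width: 0.0426
```

```bash
python3 - <<'E'
from kin import *
from poses import cur,plan,arm
tt,al=np.radians([30,50])
P1,Q1=hook(tt,al,back=.0)
plan([(P1,Q1)],.5,wmax=.08,nmax=10,vmax=.012)
f=arm.grab_frame('wrist');cv2.imwrite('pics/w15.png',f['img'])
E
```

```text
2 rows; t= 14.55 pos [0.4989 0.2318 0.0818] F [-0.2 -0.2  0.4] w 0.0426
[{"tx": -0.0012, "ty": -0.0003, "tz": 0.0116, "rx": -0.003, "ry": -0.003, "rz": 0.003, "hand": 0.5}, {"tx": -0.0012, "ty": -0.0003, "tz": 0.0115, "rx": -0.003, "ry": -0.002, "rz": 0.002, "hand": 0.5}]
```

View pics/w15.png

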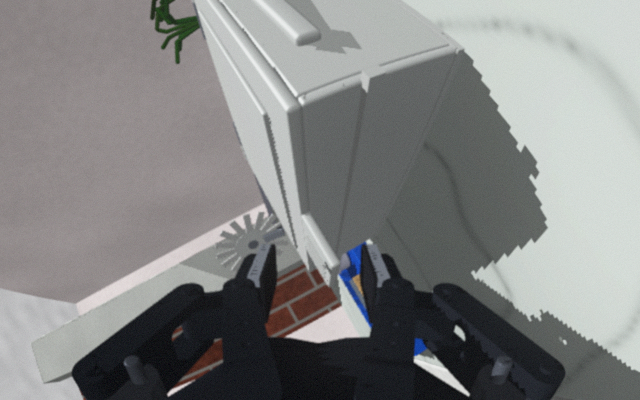

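Emit:
{"fn": "move_arm", "kwargs": {"moves": [{"tx":-0.001,"ty":0,"tz":0.0115,"rx":-0.003,"ry":-0.003,"rz":0.002,"hand":0.5},{"tx":-0.001,"ty":0,"tz":0.0115,"rx":-0.003,"ry":-0.003,"rz":0.002,"hand":0.5},{"tx":0,"ty":0,"tz":0,"rx":0,"ry":0,"rz":0,"hand":0.5}]}}

```text
time: 14.85
tool_pos: [0.5096, 0.2499, 0.0764]
eef_rot: [-0.581, 0.718, -0.381, 0.044]
wrist_force: [0.1, 0.6, -0.8]
width: 0.0425
```

```bash
python3 - <<'E'
from kin import *
from poses import cur,plan,arm
tt,al=np.radians([30,50])
P1,Q1=hook(tt,al,back=.0)
plan([(P1,Q1)],.5,wmax=.08,nmax=10,vmax=.012)
# lift: vertical/arc to lid 30deg parallel
def g(th): return lidpose(np.radians(th),tt,al,reach=.1635,side=-.010)
for th in (0,10,20,30): print(th,g(th)[0].round(4))
f=arm.grab_frame('wrist');cv2.imwrite('pics/w16.png',f['img'])
f=arm.grab_frame('side');cv2.imwrite('pics/s16.png',cv2.resize(f['img'][130:330,230:480],None,fx=3,fy=3))
E
```

```text
1 rows; t= 14.85 pos [0.5096 0.2499 0.0764] F [ 0.1  0.6 -0.8] w 0.0425
[{"tx": -0.001, "ty": 0.0006, "tz": 0.0015, "rx": 0.0, "ry": -0.001, "rz": 0.004, "hand": 0.5}]
0 [0.5037 0.2509 0.0715]
10 [0.5066 0.2511 0.0998]
20 [0.5144 0.2516 0.1272]
30 [0.5268 0.2524 0.1529]
```

View pics/w16.png

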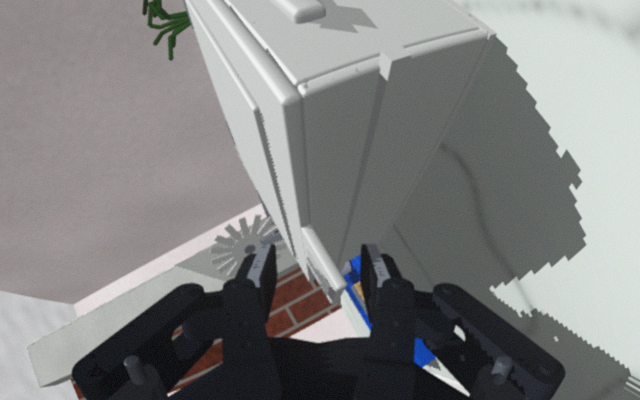

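View pics/s16.png

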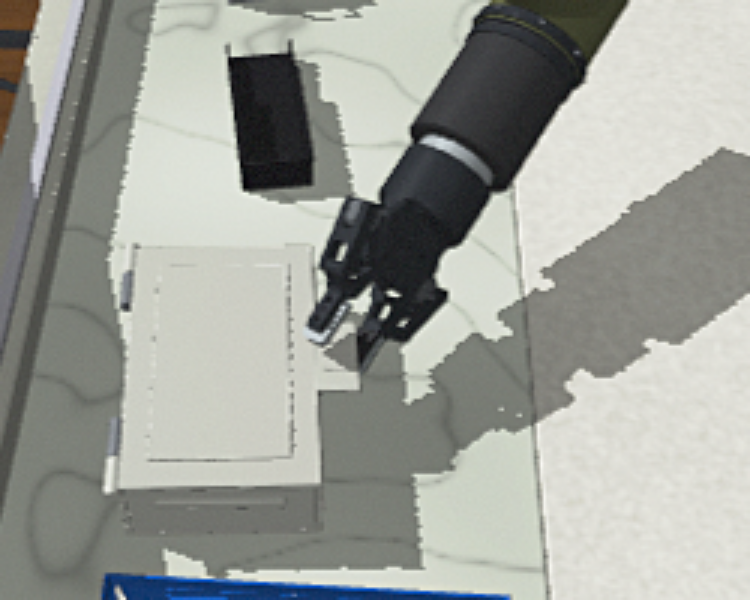

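Emit:
{"fn": "move_arm", "kwargs": {"moves": [{"tx":-0.001,"ty":0.0,"tz":0.01,"rx":0,"ry":0,"rz":0.003,"hand":0.5},{"tx":0,"ty":0,"tz":0,"rx":0,"ry":0,"rz":0,"hand":0.5}]}}

```text
time: 15.12
tool_pos: [0.514, 0.2571, 0.0744]
eef_rot: [-0.581, 0.717, -0.382, 0.045]
wrist_force: [-0.7, -0.2, -0.1]
width: 0.0424
```

```bash
python3 - <<'E'
from kin import *
from poses import cur,plan,arm
tt,al=np.radians([30,50])
p,r,s=cur();_,Q1=hook(tt,al)
plan([(p+[0,0,.03],Q1)],.5,wmax=.08,nmax=10,vmax=.008)
f=arm.grab_frame('side');cv2.imwrite('pics/s17.png',cv2.resize(f['img'][180:280,300:400],None,fx=6,fy=6,interpolation=cv2.INTER_CUBIC))
E
```

```text
4 rows; t= 15.12 pos [0.514  0.2571 0.0744] F [-0.7 -0.2 -0.1] w 0.0424
[{"tx": -0.0029, "ty": -0.0065, "tz": -0.0024, "rx": -0.0, "ry": -0.001, "rz": 0.001, "hand": 0.5}, {"tx": -0.0028, "ty": -0.0065, "tz": -0.0024, "rx": -0.0, "ry": -0.0, "rz": 0.0, "hand": 0.5}, {"tx": -0.0029, "ty": -0.0065, "tz": -0.0024, "rx": -0.0, "ry": -0.001, "rz": 0.001, "hand": 0.5}, {"tx": -0.0028, "ty": -0.0065, "tz": -0.0024, "rx": -0.001, "ry": -0.0, "rz": 0.001, "hand": 0.5}]
```

View pics/s17.png

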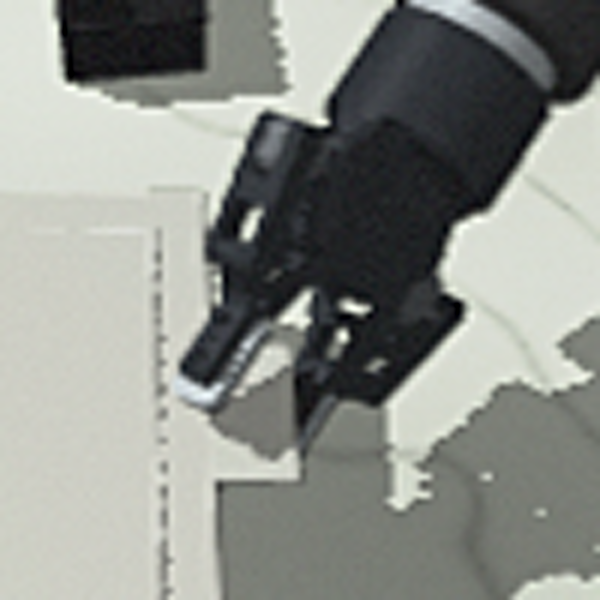

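Emit:
{"fn": "move_arm", "kwargs": {"moves": [{"tx":-0.003,"ty":-0.0065,"tz":-0.0024,"rx":0,"ry":0,"rz":0,"hand":0.5},{"tx":-0.003,"ty":-0.0065,"tz":-0.0024,"rx":0,"ry":0,"rz":0,"hand":0.5},{"tx":-0.003,"ty":-0.0065,"tz":-0.0024,"rx":0,"ry":0,"rz":0,"hand":0.5},{"tx":-0.003,"ty":-0.0065,"tz":-0.0024,"rx":0,"ry":0,"rz":0,"hand":0.5},{"tx":0,"ty":0,"tz":0,"rx":0,"ry":0,"rz":0,"hand":0.5}]}}

```text
time: 15.58
tool_pos: [0.5124, 0.2555, 0.1041]
eef_rot: [-0.579, 0.718, -0.383, 0.044]
wrist_force: [-0.2, -0.2, -1.5]
width: 0.0426
```

```bash
python3 - <<'E'
from kin import *
from poses import cur,plan,arm
tt,al=np.radians([30,50])
p,r,s=cur();_,Q1=hook(tt,al)
plan([(p+[.012,0,.052],Q1)],.5,wmax=.08,nmax=10,vmax=.01)
f=arm.grab_frame('side');cv2.imwrite('pics/s18.png',cv2.resize(f['img'][180:280,270:400],None,fx=6,fy=6,interpolation=cv2.INTER_CUBIC))
f=arm.grab_frame('wrist');cv2.imwrite('pics/w18.png',f['img'])
E
```

```text
6 rows; t= 15.58 pos [0.5124 0.2555 0.1041] F [-0.2 -0.2 -1.5] w 0.0426
[{"tx": -0.0019, "ty": -0.0085, "tz": -0.0018, "rx": 0.0, "ry": -0.001, "rz": 0.0, "hand": 0.5}, {"tx": -0.0019, "ty": -0.0085, "tz": -0.0018, "rx": 0.001, "ry": -0.0, "rz": 0.001, "hand": 0.5}, {"tx": -0.0019, "ty": -0.0085, "tz": -0.0018, "rx": 0.0, "ry": -0.001, "rz": -0.0, "hand": 0.5}, {"tx": -0.0019, "ty": -0.0085, "tz": -0.0018, "rx": 0.001, "ry": -0.0, "rz": 0.0, "hand": 0.5}, {"tx": -0.0019, "ty": -0.0085, "tz": -0.0018, "rx": 0.0, "ry": -0.001, "rz": 0.0, "hand": 0.5}, {"tx": -0.0019, "ty": -0.0085, "tz": -0.0017, "rx": 0.001, "ry": -0.001, "rz": 0.001, "hand": 0.5}]
```

View pics/s18.png

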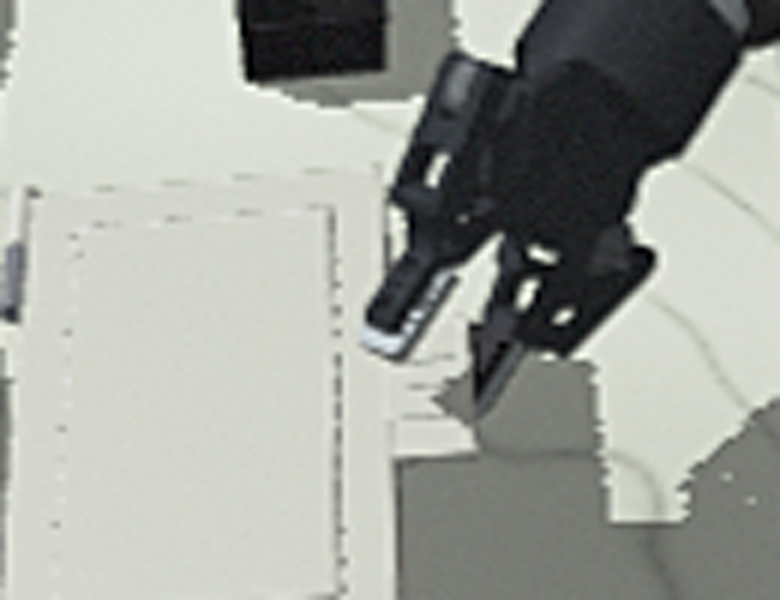

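View pics/w18.png

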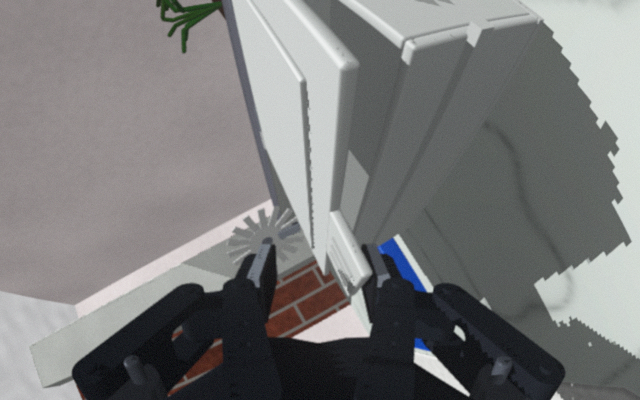

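```bash
python3 - <<'E'
from kin import *
from poses import cur,plan,arm
tt,al=np.radians([30,50])
P,Q=lidpose(tt,tt,al,reach=.158,side=-.004);print(P)
plan([(P,Q)],.5,wmax=.08,nmax=10,vmax=.01)
E
```

```text
[0.53119459 0.25867507 0.15012924]
6 rows; t= 15.68 pos [0.512  0.2554 0.1025] F [-0.2  1.1 -0.9] w 0.0425
[{"tx": -0.0011, "ty": -0.0085, "tz": -0.0005, "rx": 0.001, "ry": -0.001, "rz": 0.0, "hand": 0.5}, {"tx": -0.0011, "ty": -0.0085, "tz": -0.0006, "rx": 0.0, "ry": -0.0, "rz": 0.0, "hand": 0.5}, {"tx": -0.0011, "ty": -0.0084, "tz": -0.0005, "rx": 0.001, "ry": -0.001, "rz": 0.0, "hand": 0.5}, {"tx": -0.0011, "ty": -0.0085, "tz": -0.0005, "rx": 0.0, "ry": -0.001, "rz": 0.0, "hand": 0.5}, {"tx": -0.0012, "ty": -0.0085, "tz": -0.0005, "rx": 0.001, "ry": -0.0, "rz": 0.0, "hand": 0.5}, {"tx": -0.0011, "ty": -0.0085, "tz": -0.0005, "rx": 0.0, "ry": -0.001, "rz": 0.0, "hand": 0.5}]
```

Emit:
{"fn": "move_arm", "kwargs": {"moves": [{"tx":-0.001,"ty":-0.0085,"tz":-0.0005,"rx":0,"ry":-0.001,"rz":0,"hand":0.5},{"tx":-0.001,"ty":-0.0085,"tz":-0.0005,"rx":0,"ry":-0.001,"rz":0,"hand":0.5},{"tx":-0.001,"ty":-0.0085,"tz":-0.0005,"rx":0,"ry":-0.001,"rz":0,"hand":0.5},{"tx":-0.001,"ty":-0.0085,"tz":-0.0005,"rx":0,"ry":-0.001,"rz":0,"hand":0.5},{"tx":-0.001,"ty":-0.0085,"tz":-0.0005,"rx":0,"ry":-0.001,"rz":0,"hand":0.5},{"tx":-0.001,"ty":-0.0085,"tz":-0.0005,"rx":0,"ry":-0.001,"rz":0,"hand":0.5},{"tx":0,"ty":0,"tz":0,"rx":0,"ry":0,"rz":0,"hand":0.5}]}}

```text
time: 16.27
tool_pos: [0.5334, 0.2582, 0.1526]
eef_rot: [-0.579, 0.718, -0.383, 0.04]
wrist_force: [-0.1, -0.1, -1.3]
width: 0.0425
```

```bash
python3 - <<'E'
from kin import *
from poses import cur,plan,arm
tt,al=np.radians([30,50])
P,Q=lidpose(tt,tt,al,reach=.158,side=-.004)
plan([(P,Q)],.5,wmax=.08,nmax=10,vmax=.01)
f=arm.grab_frame('side');cv2.imwrite('pics/s19.png',cv2.resize(f['img'][180:280,270:400],None,fx=6,fy=6,interpolation=cv2.INTER_CUBIC))
f=arm.grab_frame('wrist');cv2.imwrite('pics/w19.png',f['img'])
E
```

```text
1 rows; t= 16.27 pos [0.5334 0.2582 0.1526] F [-0.1 -0.1 -1.3] w 0.0425
[{"tx": -0.0009, "ty": 0.0032, "tz": 0.0001, "rx": 0.006, "ry": 0.003, "rz": -0.002, "hand": 0.5}]
```

View pics/w19.png

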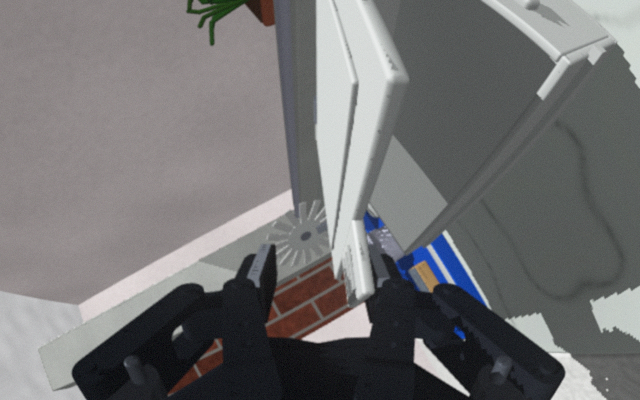

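View pics/s19.png

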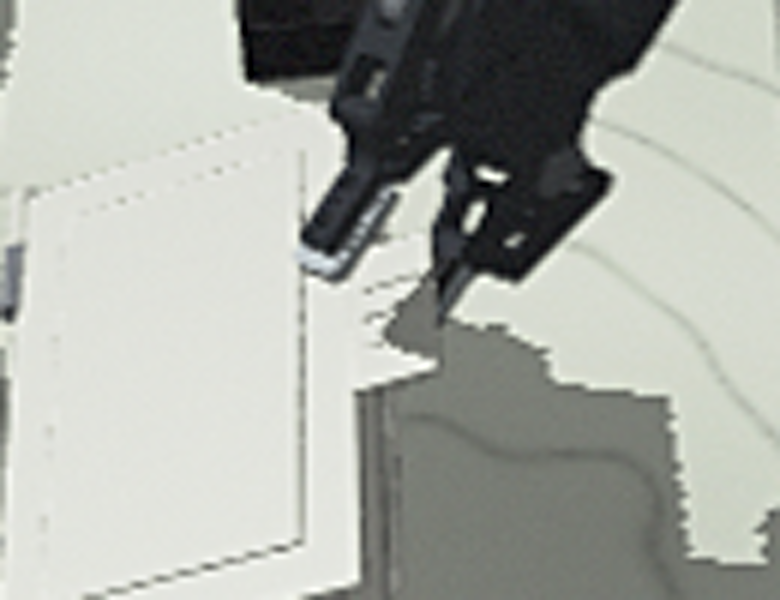

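Emit:
{"fn": "move_arm", "kwargs": {"moves": [{"tx":0,"ty":0.002,"tz":0,"rx":0.004,"ry":0.003,"rz":0,"hand":0.6},{"tx":0,"ty":0,"tz":0,"rx":0,"ry":0,"rz":0,"hand":0.7},{"tx":0,"ty":0,"tz":0,"rx":0,"ry":0,"rz":0,"hand":0.8}]}}

```text
time: 16.62
tool_pos: [0.5307, 0.2581, 0.1471]
eef_rot: [-0.579, 0.717, -0.385, 0.041]
wrist_force: [-0.4, -0.6, -0.1]
width: 0.0176
```

```bash
python3 - <<'E'
from kin import *
from poses import cur,plan,arm
tt,al=np.radians([30,50])
P,Q=lidpose(tt,tt,al,reach=.158,side=-.004)
plan([(P,Q)],.8,wmax=.08,nmax=10,vmax=.01)
f=arm.grab_frame('wrist');cv2.imwrite('pics/w20.png',f['img'])
E
```

```text
1 rows; t= 16.62 pos [0.5307 0.2581 0.1471] F [-0.4 -0.6 -0.1] w 0.0176
[{"tx": -0.0012, "ty": -0.0029, "tz": -0.0002, "rx": 0.004, "ry": -0.001, "rz": -0.005, "hand": 0.8}]
```

View pics/w20.png

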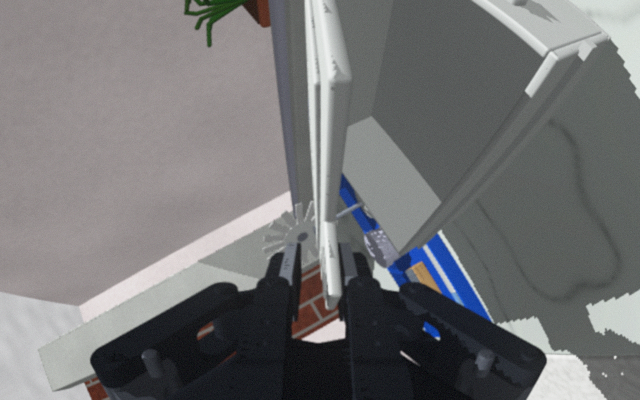

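Emit:
{"fn": "move_arm", "kwargs": {"moves": [{"tx":-0.001,"ty":-0.002,"tz":0,"rx":0.004,"ry":0,"rz":-0.004,"hand":0.88},{"tx":0,"ty":0,"tz":0,"rx":0,"ry":0,"rz":0,"hand":1},{"tx":0,"ty":0,"tz":0,"rx":0,"ry":0,"rz":0,"hand":1},{"tx":0,"ty":0,"tz":0,"rx":0,"ry":0,"rz":0,"hand":1}]}}

```text
time: 17.0
tool_pos: [0.5315, 0.2586, 0.15]
eef_rot: [-0.581, 0.717, -0.383, 0.044]
wrist_force: [1.3, 0.0, -1.1]
width: 0.0038
```

```bash
cat >> kin.py <<'E'
def lidstate(p,r):
    M=r.as_matrix(); mt=-M[:,1]; tt=np.arctan2(mt@e,mt@zz)
    g=p+.003*M[:,2]-H; rr=np.hypot(g@e,g@zz)
    return tt, np.arctan2(g@zz,-(g@e)), rr, g@b, mt@b
E
python3 - <<'E'
from kin import *
from poses import cur,plan,arm
p,r,s=cur();print("tooltilt,posangle,reach,side,mt.b",np.round(lidstate(p,r),3),s['torque'].round(2))
tt,al=np.radians([30,50])
P,Q=lidpose(tt,tt,al,reach=.158,side=-.004)
plan([(P,Q)],.8,wmax=.08,nmax=10,vmax=.01)
f=arm.grab_frame('wrist');cv2.imwrite('pics/w21.png',f['img'])
E
```

```text
tooltilt,posangle,reach,side,mt.b [ 0.523  0.539  0.158 -0.004 -0.001] [-2.6   1.43  0.08]
1 rows; t= 17.0 pos [0.5315 0.2586 0.15  ] F [ 1.3  0.  -1.1] w 0.0038
[{"tx": -0.0003, "ty": 0.0, "tz": -0.0002, "rx": -0.002, "ry": -0.001, "rz": -0.0, "hand": 0.8}]
```

View pics/w21.png

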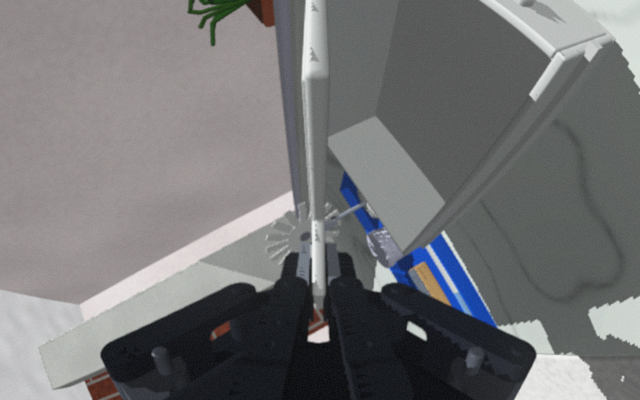

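```bash
cat > arc.py <<'E'
from kin import *
from poses import cur,plan,arm
import sys
p,r,s=cur();st=lidstate(p,r);print("tooltilt,posangle,reach,side,mt.b",np.round(st,3),"F",s['wrist_force'].round(1),"tq",s['torque'].round(2),"w",s['width'].round(4),"t",s['time'])
al=np.radians(50)
d=float(sys.argv[1]); th=st[0]
P1,Q1=lidpose(th+d,th+d,al,reach=.158,side=-.004)
print("to target from measured: t",r.inv().apply(P1-p).round(4),"r",(r.inv()*Q1).as_rotvec().round(4))
P0,Q0=lidpose(th,th,al,reach=.158,side=-.004)
print("ideal step: t",Q0.inv().apply(P1-P0).round(4),"r",(Q0.inv()*Q1).as_rotvec().round(4))
E
python3 arc.py .04
```

```text
Traceback (most recent call last):
  File "arc.py", line 4, in <module>
    p,r,s=cur();st=lidstate(p,r);print("tooltilt,posangle,reach,side,mt.b",np.round(st,3),"F",s['wrist_force'].round(1),"tq",s['torque'].round(2),"w",s['width'].round(4),"t",s['time'])
                                                                                                                                                      ^^^^^^^^^^^^^^^^
AttributeError: 'float' object has no attribute 'round'
```

```bash
sed -i "s/s\['width'\].round(4)/round(s['width'],4)/" arc.py; python3 arc.py .04
```

```text
tooltilt,posangle,reach,side,mt.b [ 0.523  0.539  0.158 -0.004 -0.001] F [ 1.1 -0.  -0.5] tq [-2.42  1.28  0.02] w 0.004 t 17.05
to target from measured: t [-0.0001 -0.0064 -0.    ] r [-0.0266 -0.0014  0.0299]
ideal step: t [ 0.0002 -0.0064  0.0001] r [-0.0257  0.      0.0306]
```

Emit:
{"fn": "move_arm", "kwargs": {"moves": [{"tx":0,"ty":-0.0064,"tz":0,"rx":-0.026,"ry":0,"rz":0.031,"hand":1},{"tx":0,"ty":-0.0064,"tz":0,"rx":-0.026,"ry":0,"rz":0.031,"hand":1},{"tx":0,"ty":-0.0064,"tz":0,"rx":-0.026,"ry":0,"rz":0.031,"hand":1}]}}

```text
time: 17.3
tool_pos: [0.5421, 0.2593, 0.1657]
eef_rot: [-0.554, 0.719, -0.42, 0.0]
wrist_force: [6.6, 4.2, -3.6]
width: 0.0042
```

```bash
python3 arc.py .04
```

```text
tooltilt,posangle,reach,side,mt.b [ 0.648  0.658  0.158 -0.004 -0.005] F [ 6.6  4.2 -3.6] tq [-2.82  0.81 -0.64] w 0.0042 t 17.3
to target from measured: t [-0.     -0.0073  0.0001] r [-0.0296 -0.0023  0.0273]
ideal step: t [ 0.0002 -0.0064  0.0001] r [-0.0257  0.      0.0306]
```

Emit:
{"fn": "move_arm", "kwargs": {"moves": [{"tx":0,"ty":-0.0065,"tz":0,"rx":-0.027,"ry":-0.001,"rz":0.03,"hand":1},{"tx":0,"ty":-0.0065,"tz":0,"rx":-0.027,"ry":-0.001,"rz":0.03,"hand":1},{"tx":0,"ty":-0.0065,"tz":0,"rx":-0.026,"ry":0,"rz":0.03,"hand":1},{"tx":0,"ty":-0.0065,"tz":0,"rx":-0.026,"ry":0,"rz":0.03,"hand":1},{"tx":0,"ty":-0.0065,"tz":0,"rx":-0.026,"ry":0,"rz":0.03,"hand":1}]}}

```text
time: 17.72
tool_pos: [0.5654, 0.261, 0.1904]
eef_rot: [-0.501, 0.72, -0.474, -0.071]
wrist_force: [2.4, 1.9, -1.6]
width: 0.0045
```

```bash
python3 arc.py .04
```

```text
tooltilt,posangle,reach,side,mt.b [ 0.857  0.872  0.158 -0.004 -0.001] F [ 2.4  1.9 -1.6] tq [-2.5   0.64 -0.27] w 0.0045 t 17.7167
to target from measured: t [ 0.0003 -0.0065  0.    ] r [-0.0262 -0.0025  0.0302]
ideal step: t [ 0.0002 -0.0064  0.0001] r [-0.0257  0.      0.0306]
```

Emit:
{"fn": "move_arm", "kwargs": {"moves": [{"tx":0,"ty":-0.0065,"tz":0,"rx":-0.026,"ry":-0.001,"rz":0.03,"hand":1},{"tx":0,"ty":-0.0065,"tz":0,"rx":-0.026,"ry":-0.001,"rz":0.03,"hand":1},{"tx":0,"ty":-0.0065,"tz":0,"rx":-0.026,"ry":0,"rz":0.03,"hand":1},{"tx":0,"ty":-0.005,"tz":0,"rx":-0.02,"ry":0,"rz":0.023,"hand":1},{"tx":0,"ty":0,"tz":0,"rx":0,"ry":0,"rz":0,"hand":1},{"tx":0,"ty":0,"tz":0,"rx":0,"ry":0,"rz":0,"hand":1}]}}

```text
time: 18.22
tool_pos: [0.5871, 0.2625, 0.2059]
eef_rot: [-0.458, 0.716, -0.511, -0.126]
wrist_force: [-1.9, -2.5, 2.4]
width: 0.0038
```

```bash
python3 arc.py .04;  python3 - <<'E'
from kin import *
from poses import cur,plan,arm
for n in("side","wrist","top"):
    f=arm.grab_frame(n);cv2.imwrite(f'pics/{n}_22.png',f['img'])
E
```

```text
tooltilt,posangle,reach,side,mt.b [ 1.016  1.039  0.158 -0.004  0.003] F [-1.9 -2.5  2.4] tq [-2.13  1.19  0.51] w 0.0038 t 18.2167
to target from measured: t [ 0.0004 -0.0052 -0.    ] r [-0.0236 -0.0022  0.0324]
ideal step: t [ 0.0002 -0.0064  0.0001] r [-0.0257  0.      0.0306]
```

View pics/side_22.png

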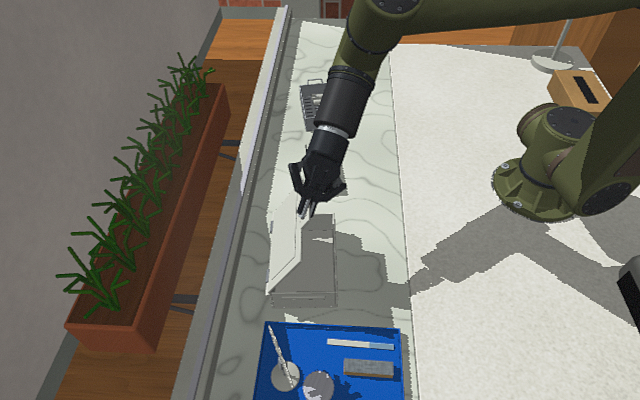

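View pics/wrist_22.png

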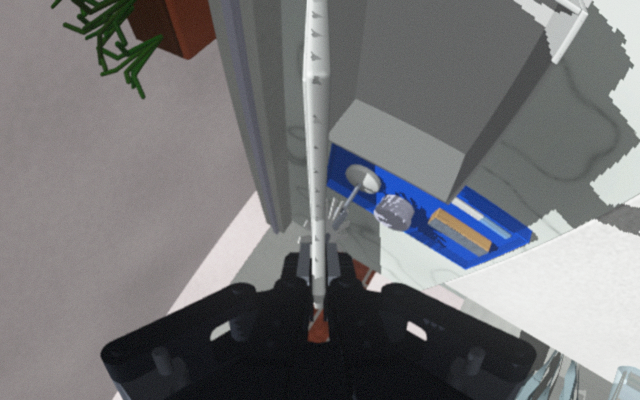

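View pics/top_22.png

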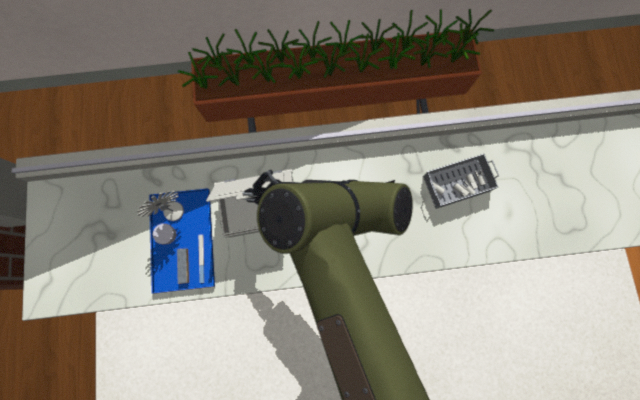

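Emit:
{"fn": "move_arm", "kwargs": {"moves": [{"tx":0,"ty":-0.005,"tz":0,"rx":-0.018,"ry":-0.001,"rz":0.023,"hand":1},{"tx":0,"ty":0,"tz":0,"rx":0,"ry":0,"rz":0,"hand":1},{"tx":0,"ty":0,"tz":0,"rx":0,"ry":0,"rz":0,"hand":1},{"tx":0,"ty":0,"tz":0,"rx":0,"ry":0,"rz":0,"hand":1},{"tx":0,"ty":0,"tz":0,"rx":0,"ry":0,"rz":0,"hand":1},{"tx":0,"ty":0,"tz":0,"rx":0,"ry":0,"rz":0,"hand":1},{"tx":0,"ty":0,"tz":0,"rx":0,"ry":0,"rz":0,"hand":1},{"tx":0,"ty":0,"tz":0,"rx":0,"ry":0,"rz":0,"hand":1},{"tx":0,"ty":0,"tz":0,"rx":0,"ry":0,"rz":0,"hand":1},{"tx":0,"ty":0,"tz":0,"rx":0,"ry":0,"rz":0,"hand":1}]}}

```text
time: 19.2
tool_pos: [0.5897, 0.2627, 0.2074]
eef_rot: [-0.452, 0.714, -0.518, -0.135]
wrist_force: [0.3, 0.3, -0.9]
width: 0.0042
```

```bash
python3 arc.py .04;  python3 - <<'E'
from kin import *
from poses import cur,plan,arm
for n in("side","side","side","side","side","side","side","side","side","side"):
    f=arm.grab_frame(n)
img=f['img'].copy();cv2.imwrite('pics/s23b.png',cv2.resize(img[60:330,240:420],None,fx=2.2,fy=2.2,interpolation=cv2.INTER_CUBIC))
th=1.03
c=[]
for rr,y in((.0,-.105),(.14,-.105),(.14,.105),(0,.105),(.17,.03)):
    u=np.cos(th)*e-np.sin(th)*zz;c.append(H-rr*u+y*b)
print(proj(f,np.array(c)).round(0).tolist())
for a in proj(f,np.array(c)): cv2.circle(img,tuple(int(v) for v in a),2,(0,0,255),1)
cv2.imwrite('pics/s23.png',cv2.resize(img[160:330,240:420],None,fx=3.5,fy=3.5,interpolation=cv2.INTER_CUBIC))
f=arm.grab_frame('top');cv2.imwrite('pics/t23.png',cv2.resize(f['img'][145:235,415:510],None,fx=6,fy=6,interpolation=cv2.INTER_CUBIC))
E
python3 arc.py .04
```

```text
tooltilt,posangle,reach,side,mt.b [ 1.041  1.058  0.158 -0.004 -0.   ] F [ 0.3  0.3 -0.9] tq [-2.34  0.48 -0.02] w 0.0042 t 19.2
to target from measured: t [ 0.0004 -0.0062  0.0001] r [-0.0258 -0.0012  0.0306]
ideal step: t [ 0.0002 -0.0064  0.0001] r [-0.0257 -0.      0.0306]
[[276.0, 213.0], [303.0, 178.0], [301.0, 262.0], [269.0, 293.0], [309.0, 220.0]]
tooltilt,posangle,reach,side,mt.b [ 1.041  1.058  0.158 -0.004 -0.   ] F [-0.  -0.9  0.2] tq [-2.33  0.48  0.05] w 0.0042 t 19.75
to target from measured: t [ 0.0004 -0.0062  0.0001] r [-0.0258 -0.0011  0.0306]
ideal step: t [ 0.0002 -0.0064  0.0001] r [-0.0257  0.      0.0306]
```

View pics/s23.png

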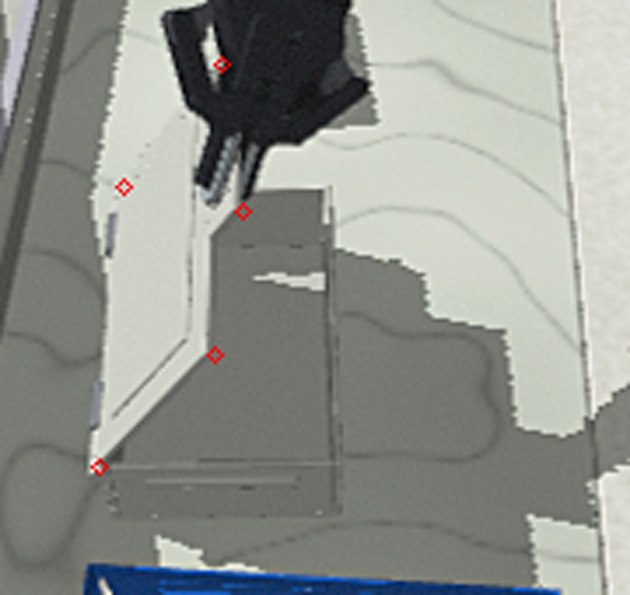

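View pics/t23.png

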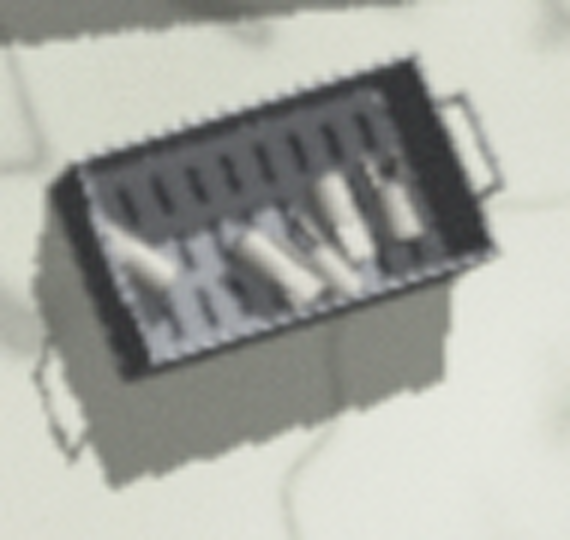

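View pics/s23b.png

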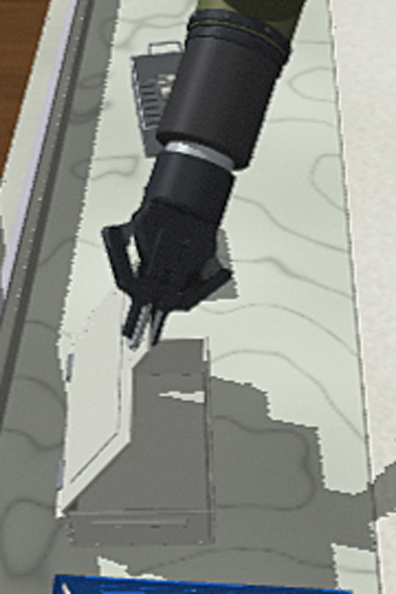

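```bash
python3 -c "
from plant import arm
print(arm.sign_off()); s=arm.sense(); print(s['time'],s['tool_pos'],s['width'])"
```

```text
the job is handed in; nothing more can be done
None
the job is handed in; nothing more can be done
```

The job is handed in with the gripper holding the lid still at about 60 degrees, at around 20 s of the 72 s allowed.

**What I did:** I tipped the five clips into the basket and set the empty tray back on the sill. The tray is turned about 100 degrees from its first heading and sits close to where it started. I then hooked the finger tongue, clamped it between the pads, and swung the lid open along its hinge.

**Last checks:**
- **Lid:** the tool pose gives a lid angle of about 1.04 rad, against 1.05 for 60 degrees. It did not change between two readings 0.55 s apart, and the side picture fits. The fingers are closed on the tongue at about 4 mm, against its stated 5 mm.
- **Basket:** the top picture shows all five clips inside, and the basket upright where it started.
- **Blue tray:** nothing on it looks moved in the side and top pictures; I did not measure it.

**Not confirmed:** in the last pictures the arm partly hides the scoop tray. I last saw it clearly, upright, empty and let go, while hooking the lid, and nothing came near it after that. The hand-in gave no verdict.

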